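Make up the chain sample tray

TASK

Make up a sample tray for the hardness lab. Lay every red-painted reject plate that is on a stack flat in the red scrap tray, the top good plate of each of the two stacks (one dark outer, one bright inner) flat into the wide plate bay of the blue tray, and exactly four of the five rollers into its narrow roller bay, the spare one staying out of the tray. The plates are oiled and cling together, so slide each one sideways until it is clear of the plates below before you lift it, never straight up, and leave the plates below and the tools on the bench as they lie.

Things in the scene. Friction and masses are not known exactly. Their poses are not given: they have to be found in the camera images.
- skid_outer_top (a point): fixed wooden skid 150 x 84 x 18 mm that carries the stack of outer plates. Point: centre of its top; x along the stack's plates. The three good outer plates (outer_1 lowest, then outer_2, outer_3) lie exactly one on another along it, and a red-painted reject may lie on outer_3
- outer_1_center (a point): good outer plate, dark blue-black with yellow plugs, number 1 from the bottom of its stack. A flat steel link plate, figure-8: 136 long, 14 thick, two round eyes 56 across, 80 apart, joined by a waist 38 wide (40 mm free between the eyes, fingers can close on it from above); eyes plugged flush, no open holes; 0.5 kg. Point: centre, half-way up (7 mm); x along its length, y across the waist, z up
- outer_2_center (a point): good outer plate, dark blue-black with yellow plugs, number 2 from the bottom of its stack. A flat steel link plate, figure-8, same shape and size as outer_1. Point: centre, half-way up; x along its length, z up
- outer_3_center (a point): good outer plate, dark blue-black with yellow plugs, number 3 from the bottom of its stack (the top good one). A flat steel link plate, figure-8, same shape and size as outer_1. Point: centre, half-way up; x along its length, z up
- reject_outer_center (a point): rejected outer plate, painted red over its top, plugs still yellow, lying on top of outer_3; it may be absent. Same shape and size as outer_1. Point: centre, half-way up; x along its length, z up
- skid_inner_top (a point): fixed wooden skid 150 x 84 x 18 mm that carries the stack of inner plates. Point: centre of its top; x along the stack's plates. The three good inner plates (inner_1 lowest, then inner_2, inner_3) lie exactly one on another along it, and a red-painted reject may lie on inner_3
- inner_1_center (a point): good inner plate, bright bare metal with black plugs, number 1 from the bottom of its stack. A flat steel link plate, figure-8, same shape and size as outer_1. Point: centre, half-way up; x along its length, z up
- inner_2_center (a point): good inner plate, bright bare metal with black plugs, number 2 from the bottom of its stack. A flat steel link plate, figure-8, same shape and size as outer_1. Point: centre, half-way up; x along its length, z up
- inner_3_center (a point): good inner plate, bright bare metal with black plugs, number 3 from the bottom of its stack (the top good one). A flat steel link plate, figure-8, same shape and size as outer_1. Point: centre, half-way up; x along its length, z up
- reject_inner_center (a point): rejected inner plate, painted red over its top, plugs still black, lying on top of inner_3; it may be absent. Same shape and size as outer_1. Point: centre, half-way up; x along its length, z up
- roller_1_center (a point): chain roller: plain brass-coloured cylinder, 46 diameter, 36 high, about 0.3 kg, standing loose on the bench (its dark bore is plugged). Point: its centre, 18 mm up; z along its axis
- roller_2_center (a point): chain roller: same as roller_1
- roller_3_center (a point): chain roller: same as roller_1
- roller_4_center (a point): chain roller: same as roller_1
- roller_5_center (a point): chain roller: same as roller_1
- plate_bay (a point): the blue sample tray, fixed, is 174 (x) x 285 (y) mm outside, walls 5 thick and 18 high above the bench, floor 4 thick; a divider as high as the walls parts it into this wide plate bay, 164 x 164 mm inside, and the roller bay beside it at +y. Point: centre of the plate bay on its floor; room for two plates side by side with their length along x
- roller_bay (a point): centre of the roller bay on its floor (4 mm over the bench); the bay is 164 (x) x 106 (y) mm inside, walls 18 high above the bench
- scrap_floor (a point): centre of the floor (4 mm over the bench) of the red scrap tray, fixed: 110 (x) x 180 (y) mm outside, walls 5 thick and 14 high above the bench; one plate fits with its length along the tray's y, a second one goes on top of it
- bore_gauge_mid (a point): dial bore gauge lying on the bench, 200 mm long, dial 58 diameter; not part of the job. Point: middle of its stem; y along the stem to the dial
- torch_mid (a point): inspection torch lying on the bench, 140 mm long, black with a bright head; not part of the job. Point: its middle; x to the head
Mind the look-alikes: they are no part of the job. What is shaped like the part that bears roller_1_center but pink or turquoise is not meant. What is shaped like the part that bears roller_2_center but turquoise is not meant.

How it is judged:
At the end, for the whole second after the job is handed in: each reject flat in the red tray (centre within 35 x 40 mm of the middle, stacked is fine); top good plate of each stack flat in the plate bay (within 58 mm each way); the lower plates within 12 mm of their start; exactly four rollers on the roller bay floor, the spare outside the tray; all at rest (x of reject_outer_center in the frame of scrap_floor between -0.035 and 0.035 m and y of reject_outer_center in the frame of scrap_floor between -0.04 and 0.04 m and z of reject_outer_center in the frame of scrap_floor between 0 and 0.03 m and angle between each of reject_outer_center, outer_3_center, reject_inner_center, inner_3_center's own z axis and vertical below 0.12 rad and linear speed of each of reject_outer, outer_3, reject_inner, inner_3, roller_1, roller_2, roller_3, roller_4, roller_5 below 0.02 m/s and x of outer_3_center in the frame of plate_bay between -0.058 and 0.058 m and y of outer_3_center in the frame of plate_bay between -0.058 and 0.058 m and z of outer_3_center in the frame of plate_bay between 0 and 0.03 m and distance of each of outer_1_center, outer_2_center, inner_1_center, inner_2_center from where it was at the start of the episode below 0.012 m and x of reject_inner_center in the frame of scrap_floor between -0.035 and 0.035 m and y of reject_inner_center in the frame of scrap_floor between -0.04 and 0.04 m and z of reject_inner_center in the frame of scrap_floor between 0 and 0.03 m and x of inner_3_center in the frame of plate_bay between -0.058 and 0.058 m and y of inner_3_center in the frame of plate_bay between -0.058 and 0.058 m and z of inner_3_center in the frame of plate_bay between 0 and 0.03 m and ((distance between roller_1_center and roller_bay above 0.077 m and distance between each of roller_2_center, roller_3_center, roller_4_center, roller_5_center and roller_bay below 0.077 m) or (distance between each of roller_1_center, roller_3_center, roller_4_center, roller_5_center and roller_bay below 0.077 m and distance between roller_2_center and roller_bay above 0.077 m) or (distance between each of roller_1_center, roller_2_center, roller_4_center, roller_5_center and roller_bay below 0.077 m and distance between roller_3_center and roller_bay above 0.077 m) or (distance between each of roller_1_center, roller_2_center, roller_3_center, roller_5_center and roller_bay below 0.077 m and distance between roller_4_center and roller_bay above 0.077 m) or (distance between each of roller_1_center, roller_2_center, roller_3_center, roller_4_center and roller_bay below 0.077 m and distance between roller_5_center and roller_bay above 0.077 m)) and distance between each of roller_1_center, roller_2_center, roller_3_center, roller_4_center, roller_5_center and plate_bay above 0.09 m); the robot touches nothing.
It fails at once if a top good plate is lifted straight up off its stack instead of slid off sideways: 12 to 32 mm above its place in the stack with its centre within 45 mm of the skid's centre ((height (world z) of outer_3_center between 0.065 and 0.085 m and horizontal distance between outer_3_center and skid_outer_top below 0.045 m) or (height (world z) of inner_3_center between 0.065 and 0.085 m and horizontal distance between inner_3_center and skid_inner_top below 0.045 m)).
It fails at once if a reject is lifted straight up off its stack instead of slid off sideways: 12 to 32 mm above its place in the stack with its centre within 45 mm of the skid's centre ((height (world z) of reject_outer_center between 0.079 and 0.099 m and horizontal distance between reject_outer_center and skid_outer_top below 0.045 m) or (height (world z) of reject_inner_center between 0.079 and 0.099 m and horizontal distance between reject_inner_center and skid_inner_top below 0.045 m)).
It fails at once if one of the two lower plates of a stack is shifted more than 15 mm (distance of any of outer_1_center, outer_2_center, inner_1_center, inner_2_center from where it was at the start of the episode above 0.015 m).
It fails at once if the bore gauge or the torch is moved more than 30 mm (distance of any of bore_gauge_mid, torch_mid from where it was at the start of the episode above 0.03 m).
Of reject_outer, reject_inner only 1 to 2 are there at a start; the rules pass over those that are not, and their reading is None.
At some moment in a run one of roller_1, roller_2, roller_3, roller_4, roller_5 may be knocked a few centimetres aside while the robot is not near it.
It also fails if it takes over 210 s, if anything falls off the work surface, if the arm or the gripper's body presses on something with over 40 N, if the wrist force passes 120 N, or if a joint passes its speed limit or range.

ROBOT

A 7-joint arm with a two-finger parallel gripper is mounted at the origin on the work surface. World frame = base frame: x ahead of the robot, y to its left, z up, the work surface at z = 0. Lengths are in m, angles in rad, forces in N, time in s.
With the tool pointing down it reaches from about 0.4 to 0.75 m from the base axis. Payload 19.5 kg.
Tool frame: the origin (TCP) lies between the finger pads; the fingertips stand 14 mm ahead of it and the grasp point (between the pads) lies 5 mm behind it; z points along the fingers, y is the line along which they close (so a half turn about z gives the same grasp; the last joint's range is limited). The gripper opens to 85 mm and grips with 20 to 120 N. Pads are 22 mm wide; open, the fingers measure 114 mm over their backs; the gripper's body (76 mm by 85 mm) begins 54 mm behind the grasp point. The pads swing forward as they close: fully open they stand 13 mm farther back than shut.
Start: joints at [-1.163, 0.707, -0.028, 1.485, 0.022, 0.951, -0.075], TCP at [0.25, 0.518, 0.245] pointing down, gripper open.
Joint ranges: [-2.71, 2.71], [-0.32, 2.16], [-1.57, 1.52], [0, 2.45], [-1.46, 4.6], [0, 2.02], [-2.83, 2.83]. Speed limits (rad/s): [1.89, 1.89, 2.57, 2.57, 3.01, 3.01, 3.01].

INTERFACE

Orientations are given as a unit quaternion [x, y, z, w].
In Python, from workcell import get_state, viewer, ctrl gives the robot as it stands. The module is installed in compiled form; this text tells all that it offers.
- The arm moves only by the shell command python3 -m inch 'ROWS'. ROWS is JSON, a list of rows, each an object with "slide": the shift along the tool's x, y, z in mm, a list of three; "angular": the turn, a rotation vector about the tool's x, y, z in units of 6 degrees (1.0 is 6 degrees), a list of three; "grip": the gripper command: -1 is shut, 1 is fully open, values between are in proportion. In form: [{"slide": [tx, ty, tz], "angular": [rx, ry, rz], "grip": grip}, ...]. A call has 1 to 8 rows; each row shifts and turns the commanded pose from where the row before left it, along the tool's axes as they then stand; what a row does not reach is not made up. A row lasts 1/12 s, in which the tool goes at most 41.7 mm and 7.16 degrees, less where a joint would pass 70% of its speed; a pose out of reach is approached as far as the arm can. A call with a gripper value outside its range is refused whole. The fingers move at their own pace and stop on an object; the grip force is fixed at half the most. Time passes only in rows, so rows that do not move let the fingers close. It gives the time, the measured TCP pose, the force, the opening and the grip force at its end, in the units of the state.
- get_state(): the state, without advancing time (a new reading comes with each control period).
- viewer.get_image(name): name is "scene" or "top" or "wrist"; returns (picture, depth): 400x640x3 uint8, red, green, blue; 400x640 float32, m along the optical axis (not along the pixel's ray), 0 where there is no reading.
- viewer.camera_info(name): a dict with "mtx" (3x3 intrinsics, pixels), "pose" (4x4, takes a point from camera to world coordinates). Camera axes: x right, y down, z forward; pixel columns grow to the right and rows downward; lengths in m; the calibration is good to about 2 mm. The wrist camera is an equidistant fisheye: a pixel r from the principal point sees the ray r / f radians off the axis. A picture is of the moment at which its call begins: read the wrist's pose just before it. camera_info takes no time and is no camera call; for the wrist camera it gives the pose at the moment of the call.
- ctrl.sign_off(): hands the job in; it is judged then, once.
The state is a dict: "clock": time; "qpos": joint angles; "qd": joint speeds; "effort": joint torques, N m; "tool_pos": TCP position; "tcp_rot": TCP orientation; "force": force on the tool from outside, world axes, zero at the start; "wrist_torque": the same for the moment, N m; "opening": finger opening in m; "grasp_force": force on a finger pad.
Only numpy, scipy, OpenCV 4.12 (cv2) and the standard library are available. Lean on these libraries where they do the work, as an engineer would, in place of code of your own. Each camera call takes 0.05 s, during which the arm holds its last target. There are 200 camera calls.

## Working session

There is one attempt and no reset: what is moved stays moved. The work goes in short steps, Python scripts to look and compute and a shell command to move; the robot and the scene stay as the last step left them, time stands still between calls to the robot, and variables do not carry over. Pictures are saved under pics/ and viewed, at most 14 in all, crops included, and the job is handed in when it is done.

```bash
mkdir -p pics; ls; python3 - <<'E'
from workcell import get_state, viewer
import cv2
s=get_state(); print({k:(v if not hasattr(v,'round') else v) for k,v in s.items()})
for n in ["top","scene"]:
    p,d=viewer.get_image(n); cv2.imwrite(f"pics/{n}0.png",p[:,:,::-1]); print(n,viewer.camera_info(n))
E
```

```text
pics
{'clock': 0.0, 'qpos': array([-1.16269172,  0.70707074, -0.02761929,  1.48502707,  0.02196006,
        0.95091561, -0.07550213]), 'qd': array([ 0.00118322,  0.00053736,  0.00114337,  0.00016442, -0.00176209,
       -0.00084729, -0.00022748]), 'effort': array([-6.36050354e-04, -8.83211589e+01,  1.23426005e+00, -2.36168915e+01,
        1.68301980e-02,  6.44452055e-03, -7.72536305e-05]), 'tool_pos': array([0.24987994, 0.51756972, 0.24483934]), 'tcp_rot': array([ 2.23022300e-01,  9.74813182e-01, -5.46370524e-04, -1.23128380e-04]), 'force': array([0.0539717 , 0.82838308, 0.62048727]), 'wrist_torque': array([-0.04935448, -0.04060611,  0.01427597]), 'grasp_force': 0.0, 'opening': 0.08513449310758665}
top {'mtx': array([[403.48611912,   0.        , 315.70402071],
       [  0.        , 403.48611912, 201.78993519],
       [  0.        ,   0.        ,   1.        ]]), 'pose': array([[-0.13245091, -0.96971896,  0.20518745,  0.22926835],
       [-0.99117676,  0.13063255, -0.02244484, -0.00457479],
       [-0.00503897, -0.20634988, -0.9784653 ,  1.24368637],
       [ 0.        ,  0.        ,  0.        ,  1.        ]])}
scene {'mtx': array([[362.14727573,   0.        , 323.15599652],
       [  0.        , 362.14727573, 202.05164511],
       [  0.        ,   0.        ,   1.        ]]), 'pose': array([[-0.80831848,  0.4659186 , -0.35991818,  0.81566473],
       [ 0.58872169,  0.63416185, -0.50124398,  0.4626708 ],
       [-0.00529252, -0.61705641, -0.78690113,  0.8045622 ],
       [ 0.        ,  0.        ,  0.        ,  1.        ]])}
```

View pics/top0.png

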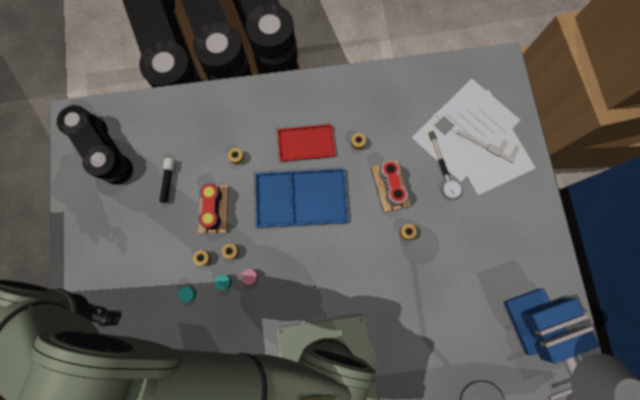

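View pics/scene0.png

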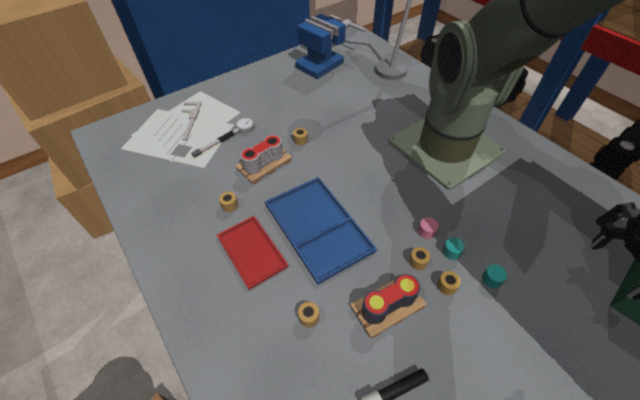

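```bash
cat > h.py <<'E'
import numpy as np, cv2
from workcell import get_state, viewer
from scipy.spatial.transform import Rotation as R
def ray(name,uv,info):
    K,T=info["mtx"],info["pose"]
    x,y=(uv[0]-K[0,2])/K[0,0],(uv[1]-K[1,2])/K[1,1]
    if name=="wrist":
        t=np.hypot(x,y); s=np.sin(t)/max(t,1e-9); d=np.array([x*s,y*s,np.cos(t)])
    else: d=np.array([x,y,1.])
    return T[:3,3],T[:3,:3]@d
def w(name,uv,z,info):
    o,d=ray(name,uv,info); return (o+d*(z-o[2])/d[2])[:2]
def grab(name,fn=None):
    info=viewer.camera_info(name); p,d=viewer.get_image(name)
    if fn: cv2.imwrite("pics/"+fn+".png",p[:,:,::-1])
    return p,d,info
def blobs(m,amin=15):
    c,_=cv2.findContours(m.astype(np.uint8),cv2.RETR_EXTERNAL,cv2.CHAIN_APPROX_NONE)
    return sorted([x for x in c if cv2.contourArea(x)>=amin],key=cv2.contourArea,reverse=True)
def rng(p,lo,hi): return cv2.inRange(cv2.cvtColor(p,cv2.COLOR_RGB2HSV),lo,hi)
def cen(c): m=cv2.moments(c); return np.array([m["m10"],m["m01"]])/m["m00"]
def wpoly(name,c,z,info): return np.array([w(name,q,z,info) for q in c.reshape(-1,2)])
def yawy():
    """heading of tool y in the world, deg"""
    y=R.from_quat(get_state()["tcp_rot"]).as_matrix()[:,1]; return np.degrees(np.arctan2(y[1],y[0]))
def go(x,y,z,head=None):
    """turn (6-degree units about tool z) then slide (mm, tool axes after turn); head: wanted heading of tool y, mod 180"""
    s=get_state(); r=R.from_quat(s["tcp_rot"]); M=r.as_matrix()
    t=0
    if head is not None:
        t=-((head-yawy()+90)%180-90)  # tool z is down
    Rn=R.from_euler("x",180,degrees=True)
    yd=np.radians(yawy()-t); Y=np.array([np.cos(yd),np.sin(yd),0]); Z=np.array([0,0,-1.]); X=np.cross(Y,Z)
    d=(np.array([x,y,z])-s["tool_pos"])*1000
    up=np.degrees(np.arccos(min(1,-M[2,2])))
    print("turn %.2f units; slide x %.1f y %.1f z %.1f; tilt %.2f q7 %.2f t %.1f"%(t/6,X@d,Y@d,Z@d,up,s["qpos"][6],s["clock"]))
E
python3 - <<'E'
from h import *
p,d,I=grab("top")
np.set_printoptions(precision=4,suppress=True)
def rect(m,z,lab,k):
    for c in blobs(m,60)[:k]:
        W=wpoly("top",c,z,I).astype(np.float32); r=cv2.minAreaRect(W*1000); b=cen(c)
        print(lab,b.round(1),"rect c",np.round(r[0],1),"size",np.round(r[1],1),"ang",round(r[2],1))
red=rng(p,(0,150,80),(8,255,255))|rng(p,(172,150,80),(180,255,255))
rect(red,0.074,"red@.074",5); rect(red,0.014,"red@.014",1)
blue=rng(p,(100,110,50),(120,255,255)); blue[:, 450:]=0
rect(blue,0.018,"blue@18",3)
br=rng(p,(14,90,100),(26,255,255))
rect(br,0.036,"brass",12)
rect(rng(p,(22,150,150),(35,255,255)),0.074,"yel",4)
E
```

```text
red@.074 [305.7 142.5] rect c [662.6 -25.8] size [167.5 102.1] ang 88.3
red@.074 [208.3 205.3] rect c [506.7 285.9] size [ 45.1 124.2] ang 83.6
red@.074 [394.1 181.4] rect c [ 506.5 -271.7] size [119.5  40. ] ang 5.8
red@.014 [305.7 142.5] rect c [684.8 -26.9] size [176.1 107.4] ang 88.3
blue@18 [300.6 197.8] rect c [507.  12.] size [281.4 170.9] ang 85.4
brass [590.   72.8] rect c [  816.5 -1009.5] size [408.6 144.9] ang 5.7
brass [381.8 189.6] rect c [ 495.4 -239.3] size [148.8  49.6] ang 18.2
brass [223.2 208.8] rect c [499.  252.3] size [ 24.8 143.4] ang 83.9
brass [408.1 231.3] rect c [ 355.6 -296.3] size [43.8 48. ] ang 36.1
brass [200.6 257.4] rect c [361.  329.2] size [43.3 42.9] ang 39.0
brass [229.1 250.9] rect c [368.3 244.2] size [42.4 41.6] ang 82.4
brass [358.1 140. ] rect c [ 662.5 -191.2] size [44.2 46.8] ang 81.4
brass [234.8 154.8] rect c [666.  199.8] size [44.2 44.9] ang 39.8
brass [207.2 217.9] rect c [476.8 301.5] size [30.9 30.8] ang 82.3
brass [208.4 191.4] rect c [558.8 290.6] size [32.  30.1] ang 38.3
```

```bash
python3 - <<'E'
from h import *
go(.518,.296,.20,82.5)
print(yawy()); print(viewer.camera_info("wrist"))
E
```

```text
turn -3.05 units; slide x -294.7 y -184.8 z 45.0; tilt 0.04 q7 -0.08 t 0.1
64.22473429796928
{'mtx': array([[309.70691629,   0.        , 317.55190443],
       [  0.        , 309.70691629, 199.84562088],
       [  0.        ,   0.        ,   1.        ]]), 'pose': array([[ 0.43410206,  0.86915864,  0.23689376,  0.19005088],
       [ 0.90086301, -0.41850027, -0.11534014,  0.54744312],
       [-0.00110878,  0.26347822, -0.96466471,  0.37272806],
       [ 0.        ,  0.        ,  0.        ,  1.        ]])}
```

```bash
python3 -m inch '[{"slide":[0,0,0],"angular":[0,0,-1.017],"grip":0.4},{"slide":[0,0,0],"angular":[0,0,-1.017],"grip":0.4},{"slide":[0,0,0],"angular":[0,0,-1.017],"grip":0.4},{"slide":[-29.5,-18.5,4.5],"angular":[0,0,0],"grip":0.4},{"slide":[-29.5,-18.5,4.5],"angular":[0,0,0],"grip":0.4},{"slide":[-29.5,-18.5,4.5],"angular":[0,0,0],"grip":0.4},{"slide":[-29.5,-18.5,4.5],"angular":[0,0,0],"grip":0.4},{"slide":[-29.5,-18.5,4.5],"angular":[0,0,0],"grip":0.4}]'
python3 -m inch '[{"slide":[-29.5,-18.5,4.5],"angular":[0,0,0],"grip":0.4},{"slide":[-29.5,-18.5,4.5],"angular":[0,0,0],"grip":0.4},{"slide":[-29.5,-18.5,4.5],"angular":[0,0,0],"grip":0.4},{"slide":[-29.5,-18.5,4.5],"angular":[0,0,0],"grip":0.4},{"slide":[-29.5,-18.5,4.5],"angular":[0,0,0],"grip":0.4},{"slide":[0,0,0],"angular":[0,0,0],"grip":0.4},{"slide":[0,0,0],"angular":[0,0,0],"grip":0.4}]'
python3 - <<'E'
from h import *
go(.518,.296,.20,82.5)
p,d,I=grab("wrist","w1")
m=rng(p,(22,130,110),(35,255,255))
for c in blobs(m,60): 
    print(cen(c),cv2.contourArea(c),w("wrist",cen(c),.074,I))
E
```

```text
clock: 0.82
tool_pos: [0.3853, 0.4056, 0.2225]
tcp_rot: [0.065, 0.998, -0.0, -0.0]
force: [0.7, 0.6, -0.0]
opening: 0.0595
grasp_force: 0.0
clock: 1.4
tool_pos: [0.5194, 0.2944, 0.1996]
tcp_rot: [0.067, 0.998, -0.0, -0.0]
force: [-1.3, 0.4, -0.4]
opening: 0.0596
grasp_force: 0.0
turn -0.02 units; slide x 1.6 y 1.4 z -0.4; tilt 0.06 q7 0.73 t 1.4
[306.11391341 231.24968474] 793.0 [0.54886027 0.28094664]
```

View pics/w1.png

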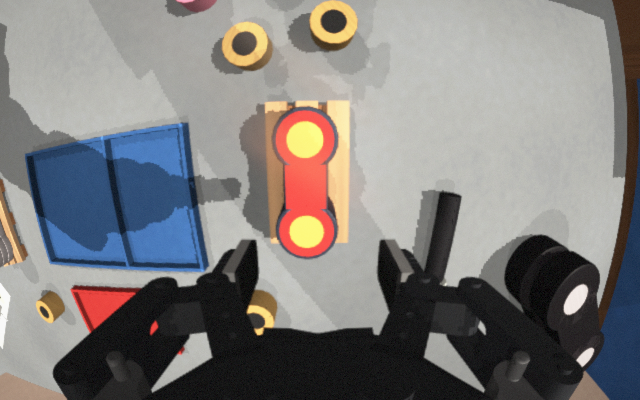

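```bash
python3 - <<'E'
from h import *
np.set_printoptions(precision=4,suppress=True)
for n in ["top","wrist","scene"]:
    p,d,I=grab(n)
    m=rng(p,(20,120,110),(38,255,255))
    for c in blobs(m,20):
        u=cen(c); a,b=u.round().astype(int); dz=d[b,a]; o,r=ray(n,u,I)
        print(n,u,cv2.contourArea(c),w(n,u,.074,I),"depth pt",o+r*dz/(np.cos(np.hypot(*( (u-I["mtx"][:2,2])/309.7))) if n=="wrist" else 1))
E
```

```text
wrist [331.5812  23.3603] 1442.5 [0.3743 0.3275] depth pt [0.3627 0.3307 0.0361]
wrist [302.2176 141.3812] 977.5 [0.4697 0.291 ] depth pt [0.4698 0.291  0.0739]
wrist [303.6021 232.947 ] 793.0 [0.5489 0.281 ] depth pt [0.5487 0.281  0.0744]
wrist [261.0203 316.9222] 188.5 [0.6353 0.2243] depth pt [0.6636 0.2117 0.0347]
wrist [248.7541  58.4726] 173.5 [0.3942 0.2565] depth pt [0.3857 0.2493 0.0366]
wrist [ 43.4698 311.2928] 168.5 [ 0.6373 -0.1248] depth pt [ 0.6657 -0.1909  0.0351]
wrist [230.3333  58.2993] 24.5 [0.3908 0.241 ] depth pt [0.3815 0.2311 0.0353]
scene [376.2377 301.8368] 118.5 [0.5487 0.2794] depth pt [0.5502 0.2805 0.0783]
scene [405.4539 284.1096] 76.0 [0.4708 0.2865] depth pt [0.4715 0.2869 0.0755]
```

```bash
python3 - <<'E'
from h import *
go(.509,.2855,.078,82.6)
E
```

```text
turn 0.00 units; slide x 7.1 y -12.5 z 122.4; tilt 0.02 q7 0.73 t 1.6
```

```bash
python3 -m inch '[{"slide":[7,-12.5,40],"angular":[0,0,0],"grip":0.4},{"slide":[0,0,36],"angular":[0,0,0],"grip":0.4},{"slide":[0,0,28],"angular":[0,0,0],"grip":0.4},{"slide":[0,0,18],"angular":[0,0,0],"grip":0.4},{"slide":[0,0,0],"angular":[0,0,0],"grip":0.4},{"slide":[0,0,0],"angular":[0,0,0],"grip":0.4}]'
python3 -m inch '[{"slide":[0,0,0],"angular":[0,0,0],"grip":-0.4},{"slide":[0,0,0],"angular":[0,0,0],"grip":-0.4},{"slide":[0,0,0],"angular":[0,0,0],"grip":-0.4},{"slide":[0,0,0],"angular":[0,0,0],"grip":-0.4}]'
python3 - <<'E'
from h import *
go(.509,.2855,.078,82.6)
p,d,I=grab("wrist","w2")
E
```

```text
clock: 2.1
tool_pos: [0.5095, 0.2854, 0.0793]
tcp_rot: [0.065, 0.998, -0.0, -0.0]
force: [0.6, 0.4, 1.3]
opening: 0.06
grasp_force: 0.0
clock: 2.43
tool_pos: [0.5105, 0.2852, 0.0809]
tcp_rot: [0.065, 0.998, 0.001, 0.001]
force: [-2.7, -1.6, 11.9]
opening: 0.036
grasp_force: 59.1
turn -0.01 units; slide x 1.5 y 0.1 z 2.9; tilt 0.13 q7 0.69 t 2.4
```

View pics/w2.png

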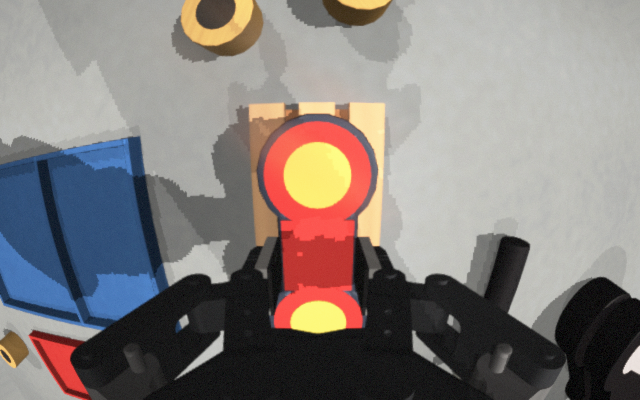

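```bash
python3 -m inch '[{"slide":[0,0,-1],"angular":[0,0,0],"grip":-0.6},{"slide":[0,-5,0],"angular":[0,0,0],"grip":-0.6},{"slide":[0,-10,0],"angular":[0,0,0],"grip":-0.6},{"slide":[0,-15,0],"angular":[0,0,0],"grip":-0.6},{"slide":[0,-20,0],"angular":[0,0,0],"grip":-0.6},{"slide":[0,-25,0],"angular":[0,0,0],"grip":-0.6},{"slide":[0,-20,0],"angular":[0,0,0],"grip":-0.6},{"slide":[0,-5,0],"angular":[0,0,0],"grip":-0.6}]'
python3 - <<'E'
from h import *
go(.685,-.027,.13,-1.7)
p,d,I=grab("wrist","w3")
E
```

```text
clock: 3.15
tool_pos: [0.4968, 0.1815, 0.0803]
tcp_rot: [0.067, 0.998, -0.001, -0.0]
force: [-0.1, -1.7, -5.2]
opening: 0.0358
grasp_force: 60.7
turn 14.01 units; slide x -202.8 y 194.3 z -49.7; tilt 0.15 q7 0.78 t 3.1
```

View pics/w3.png

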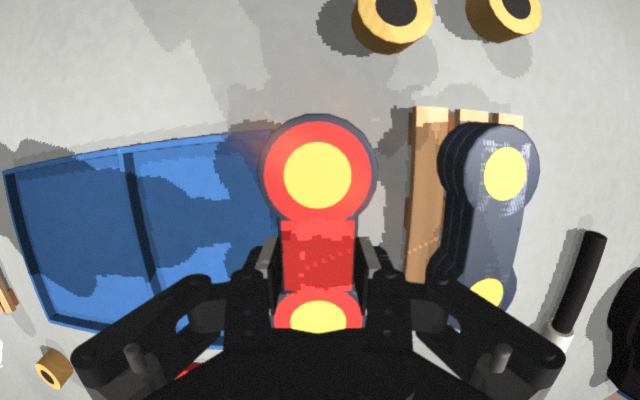

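```bash
python3 -m inch '[{"slide":[0,0,-25],"angular":[0,0,0],"grip":-0.6},{"slide":[0,0,-25],"angular":[0,0,0.9],"grip":-0.6},{"slide":[0,0,0],"angular":[0,0,1.1],"grip":-0.6},{"slide":[0,0,0],"angular":[0,0,1.1],"grip":-0.6},{"slide":[0,0,0],"angular":[0,0,1.1],"grip":-0.6},{"slide":[0,0,0],"angular":[0,0,1.1],"grip":-0.6},{"slide":[0,0,0],"angular":[0,0,1.1],"grip":-0.6},{"slide":[0,0,0],"angular":[0,0,1.1],"grip":-0.6}]'
python3 -m inch '[{"slide":[0,0,0],"angular":[0,0,1.1],"grip":-0.6},{"slide":[0,0,0],"angular":[0,0,1.1],"grip":-0.6},{"slide":[0,0,0],"angular":[0,0,1.1],"grip":-0.6},{"slide":[0,0,0],"angular":[0,0,1.1],"grip":-0.6},{"slide":[0,0,0],"angular":[0,0,1.1],"grip":-0.6},{"slide":[0,0,0],"angular":[0,0,1.1],"grip":-0.6},{"slide":[0,0,0],"angular":[0,0,0.9],"grip":-0.6}]'
python3 -m inch '[{"slide":[-25,24.2,0],"angular":[0,0,0],"grip":-0.6},{"slide":[-25,24.2,0],"angular":[0,0,0],"grip":-0.6},{"slide":[-25,24.2,0],"angular":[0,0,0],"grip":-0.6},{"slide":[-25,24.2,0],"angular":[0,0,0],"grip":-0.6},{"slide":[-25,24.2,0],"angular":[0,0,0],"grip":-0.6},{"slide":[-25,24.2,0],"angular":[0,0,0],"grip":-0.6},{"slide":[-25,24.2,0],"angular":[0,0,0],"grip":-0.6},{"slide":[-25,24.2,0],"angular":[0,0,0],"grip":-0.6}]'
python3 - <<'E'
from h import *
go(.685,-.027,.13,-1.7)
p,d,I=grab("wrist","w4")
go(.685,-.027,.03,-1.7)
E
```

```text
clock: 3.87
tool_pos: [0.497, 0.1864, 0.1303]
tcp_rot: [0.444, 0.896, 0.0, -0.0]
force: [-0.4, 0.5, -5.4]
opening: 0.0355
grasp_force: 62.6
clock: 4.45
tool_pos: [0.4969, 0.1865, 0.1302]
tcp_rot: [0.753, 0.658, 0.0, -0.0]
force: [-0.1, -0.2, -5.8]
opening: 0.0357
grasp_force: 62.6
clock: 5.12
tool_pos: [0.6639, -0.0385, 0.1303]
tcp_rot: [0.751, 0.66, 0.0, -0.0]
force: [0.4, 1.6, -5.0]
opening: 0.0357
grasp_force: 62.6
turn -0.95 units; slide x 12.1 y 20.8 z 0.3; tilt 0.04 q7 0.06 t 5.1
turn -1.00 units; slide x 19.4 y 18.1 z 100.2; tilt 0.27 q7 0.06 t 5.2
```

View pics/w4.png

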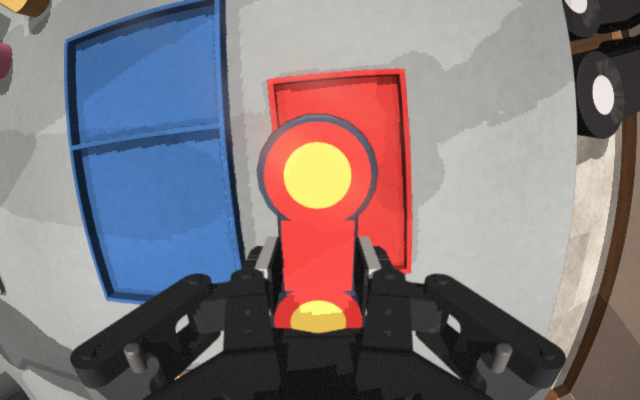

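```bash
python3 - <<'E'
from h import *
I=viewer.camera_info("wrist")
P=[w("wrist",u,.014,I)*1000 for u in [(268,80),(403,70),(410,270)]]
for q in P: print(q.round(1))
a=P[1]-P[0]; b=P[2]-P[1]
print(np.degrees(np.arctan2(a[1],a[0])),np.degrees(np.arctan2(b[1],b[0])),np.linalg.norm(a),np.linalg.norm(b), (P[0]+P[2])/2)
print(yawy())
E
```

```text
[641.4  55.5]
[748.   51.1]
[ 741.9 -123.3]
-2.357691639920892 -92.01459506253656 106.77229699335646 174.55497514337716 [691.6403657  -33.91276259]
-7.708635708479759
```

```bash
python3 - <<'E'
from h import *
go(.688,-.030,.027,-2)
E
python3 -m inch '[{"slide":[0,0,0],"angular":[0,0,-0.95],"grip":-0.6},{"slide":[0,0,0],"angular":[0,0,0],"grip":-0.6}]'
python3 - <<'E'
from h import *
go(.688,-.030,.027,-2)
E
```

```text
turn -0.95 units; slide x 16.6 y 21.1 z 103.2; tilt 0.27 q7 0.06 t 5.2
clock: 5.33
tool_pos: [0.6631, -0.0378, 0.1297]
tcp_rot: [0.716, 0.698, 0.0, -0.0]
force: [1.3, 0.6, -4.6]
opening: 0.036
grasp_force: 62.9
turn 0.08 units; slide x 8.7 y 24.6 z 102.7; tilt 0.04 q7 0.14 t 5.3
```

```bash
python3 -m inch '[{"slide":[8.7,24.6,20],"angular":[0,0,0],"grip":-0.6},{"slide":[0,0,35],"angular":[0,0,0],"grip":-0.6},{"slide":[0,0,25],"angular":[0,0,0],"grip":-0.6},{"slide":[0,0,15],"angular":[0,0,0],"grip":-0.6},{"slide":[0,0,7],"angular":[0,0,0],"grip":-0.6},{"slide":[0,0,0],"angular":[0,0,0],"grip":-0.6},{"slide":[0,0,0],"angular":[0,0,0],"grip":0.15},{"slide":[0,0,0],"angular":[0,0,0],"grip":0.15}]'
python3 -m inch '[{"slide":[0,0,0],"angular":[0,0,0],"grip":0.15},{"slide":[0,0,0],"angular":[0,0,0],"grip":0.15},{"slide":[0,0,-20],"angular":[0,0,0],"grip":0.15},{"slide":[0,0,-40],"angular":[0,0,0],"grip":0.4},{"slide":[0,0,-40],"angular":[0,0,0],"grip":0.4},{"slide":[0,0,-40],"angular":[0,0,0],"grip":0.4},{"slide":[0,0,-35],"angular":[0,0,0],"grip":0.4}]'
python3 - <<'E'
from h import *
go(.5065,-.2717,.2,97)
p,d,I=grab("wrist","w5")
E
```

```text
clock: 6.0
tool_pos: [0.689, -0.0299, 0.0302]
tcp_rot: [0.718, 0.696, 0.001, 0.001]
force: [0.1, -0.1, 1.0]
opening: 0.0493
grasp_force: 0.0
clock: 6.58
tool_pos: [0.688, -0.03, 0.2067]
tcp_rot: [0.718, 0.696, 0.001, 0.001]
force: [0.5, 0.7, 1.3]
opening: 0.0596
grasp_force: 0.0
turn 13.54 units; slide x -209.6 y 217.8 z 6.7; tilt 0.13 q7 0.10 t 6.6
```

View pics/w5.png

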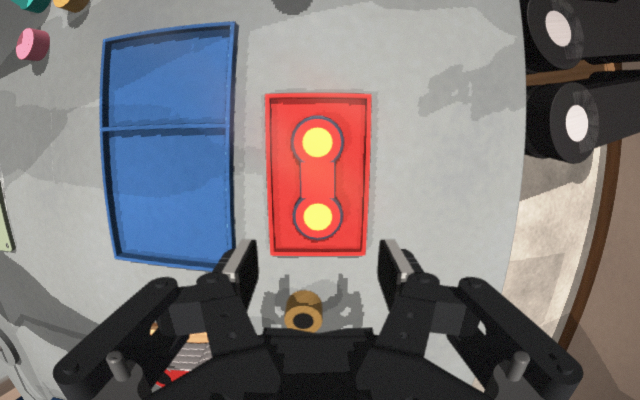

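```bash
python3 -m inch '[{"slide":[0,0,0],"angular":[0,0,1.13],"grip":0.4},{"slide":[0,0,0],"angular":[0,0,1.13],"grip":0.4},{"slide":[0,0,0],"angular":[0,0,1.13],"grip":0.4},{"slide":[0,0,0],"angular":[0,0,1.13],"grip":0.4},{"slide":[0,0,0],"angular":[0,0,1.13],"grip":0.4},{"slide":[0,0,0],"angular":[0,0,1.13],"grip":0.4}]'
python3 -m inch '[{"slide":[0,0,0],"angular":[0,0,1.13],"grip":0.4},{"slide":[0,0,0],"angular":[0,0,1.13],"grip":0.4},{"slide":[0,0,0],"angular":[0,0,1.13],"grip":0.4},{"slide":[0,0,0],"angular":[0,0,1.13],"grip":0.4},{"slide":[0,0,0],"angular":[0,0,1.13],"grip":0.4},{"slide":[0,0,0],"angular":[0,0,1.13],"grip":0.4}]'
python3 -m inch '[{"slide":[-26,27,1],"angular":[0,0,0],"grip":0.4},{"slide":[-26,27,1],"angular":[0,0,0],"grip":0.4},{"slide":[-26,27,1],"angular":[0,0,0],"grip":0.4},{"slide":[-26,27,1],"angular":[0,0,0],"grip":0.4},{"slide":[-26,27,1],"angular":[0,0,0],"grip":0.4},{"slide":[-26,27,1],"angular":[0,0,0],"grip":0.4},{"slide":[-26,27,1],"angular":[0,0,0],"grip":0.4},{"slide":[-26,27,1],"angular":[0,0,0],"grip":0.4}]'
python3 -m inch '[{"slide":[0,0,0],"angular":[0,0,0],"grip":0.4},{"slide":[0,0,0],"angular":[0,0,0],"grip":0.4}]'
python3 - <<'E'
from h import *
go(.5065,-.2717,.2,97)
p,d,I=grab("wrist","w6")
red=rng(p,(0,150,60),(8,255,255))|rng(p,(172,150,60),(180,255,255))
for c in blobs(red,300):
    W=wpoly("wrist",c,.074,I).astype(np.float32)*1000; print(cen(c),cv2.minAreaRect(W))
red=cv2.morphologyEx(red,cv2.MORPH_CLOSE,np.ones((5,5)))
m=cv2.inRange(p,(0,0,0),(60,60,60)); 
c=[c for c in blobs(m,200)]
for q in c:
    print(cen(q),cv2.contourArea(q),w("wrist",cen(q),.074,I))
E
```

```text
clock: 7.13
tool_pos: [0.688, -0.0299, 0.2037]
tcp_rot: [0.916, 0.4, 0.0, 0.0]
force: [-0.2, 0.9, -0.2]
opening: 0.0598
grasp_force: 0.0
clock: 7.63
tool_pos: [0.688, -0.0299, 0.2037]
tcp_rot: [0.998, 0.057, 0.0, -0.0]
force: [-0.0, -0.1, 0.2]
opening: 0.0598
grasp_force: 0.0
clock: 8.3
tool_pos: [0.5062, -0.2704, 0.1957]
tcp_rot: [0.998, 0.06, 0.001, 0.0]
force: [0.7, -0.5, 0.0]
opening: 0.0595
grasp_force: 0.0
clock: 8.47
tool_pos: [0.5064, -0.2709, 0.1959]
tcp_rot: [0.998, 0.058, 0.0, 0.0]
force: [1.5, 0.9, -0.3]
opening: 0.0597
grasp_force: 0.0
turn -0.05 units; slide x 0.0 y 0.8 z -4.1; tilt 0.06 q7 -0.58 t 8.5
[320.49261395 191.115486  ] ((507.92041015625, -272.6751708984375), (125.12324523925781, 45.70107650756836), 6.316451549530029)
[128.19934893  29.38596661] ((646.39453125, -73.18846893310547), (150.52960205078125, 62.966190338134766), 82.56025695800781)
[317.86264417 346.43142192] 49248.0 [ 0.34632113 -0.28958675]
[ 93.86750909 175.03676048] 870.5 [ 0.50436859 -0.04647856]
[319.65288035 240.74126046] 677.0 [ 0.46844538 -0.27671033]
[ 32.82466871 150.89449541] 654.0 [0.52442552 0.05756949]
[479.10065466 167.19148936] 611.0 [ 0.55203164 -0.41087586]
[  9.01068746 384.75563258] 577.0 [-0.04900837  0.42428453]
[189.8957012  181.01338971] 473.0 [ 0.50886149 -0.15799406]
[19.60667569 49.41587731] 369.5 [0.64579611 0.09797655]
[327.947411  140.2961165] 206.0 [ 0.5552218  -0.27305247]
```

View pics/w6.png

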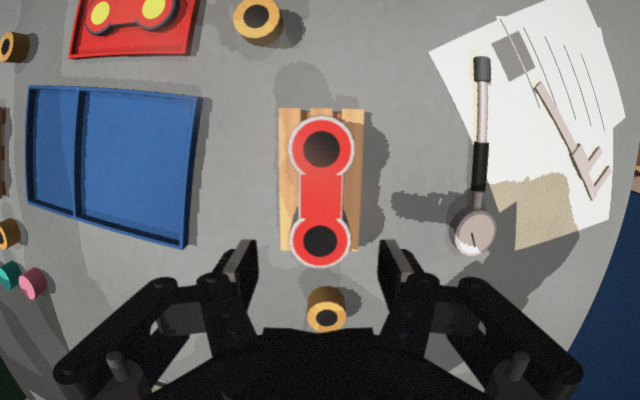

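```bash
python3 - <<'E'
from h import *
go(.508,-.2725,.0795,96.4)
E
python3 -m inch '[{"slide":[1.5,1.5,40],"angular":[0,0,0],"grip":0.4},{"slide":[0,0,36],"angular":[0,0,0],"grip":0.4},{"slide":[0,0,25],"angular":[0,0,0],"grip":0.4},{"slide":[0,0,15],"angular":[0,0,0],"grip":0.4},{"slide":[0,0,0],"angular":[0,0,0],"grip":0.4},{"slide":[0,0,0],"angular":[0,0,0],"grip":0.4}]'
python3 -m inch '[{"slide":[0,0,0],"angular":[0,0,0],"grip":-0.6},{"slide":[0,0,0],"angular":[0,0,0],"grip":-0.6},{"slide":[0,0,0],"angular":[0,0,0],"grip":-0.6},{"slide":[0,0,0],"angular":[0,0,0],"grip":-0.6}]'
python3 - <<'E'
from h import *
go(.508,-.2725,.0795,96.4)
E
```

```text
turn 0.07 units; slide x 0.3 y 3.1 z 116.1; tilt 0.06 q7 -0.58 t 8.5
clock: 9.02
tool_pos: [0.5094, -0.2698, 0.0793]
tcp_rot: [0.998, 0.061, -0.0, -0.0]
force: [0.8, 0.2, 1.1]
opening: 0.0598
grasp_force: 0.0
clock: 9.35
tool_pos: [0.5097, -0.2708, 0.0809]
tcp_rot: [0.998, 0.06, 0.001, 0.001]
force: [-0.6, 1.5, 13.7]
opening: 0.036
grasp_force: 59.1
turn 0.08 units; slide x -1.9 y 1.5 z 1.4; tilt 0.15 q7 -0.49 t 9.3
```

```bash
python3 -m inch '[{"slide":[0,0,-1],"angular":[0,0,0],"grip":-0.6},{"slide":[0,-5,0],"angular":[0,0,0],"grip":-0.6},{"slide":[0,-10,0],"angular":[0,0,0],"grip":-0.6},{"slide":[0,-15,0],"angular":[0,0,0],"grip":-0.6},{"slide":[0,-20,0],"angular":[0,0,0],"grip":-0.6},{"slide":[0,-25,0],"angular":[0,0,0],"grip":-0.6},{"slide":[0,-20,0],"angular":[0,0,0],"grip":-0.6},{"slide":[0,-5,0],"angular":[0,0,0],"grip":-0.6}]'
python3 -m inch '[{"slide":[0,0,-10],"angular":[0,0,0],"grip":-0.6},{"slide":[0,0,-25],"angular":[0,0,0],"grip":-0.6},{"slide":[0,0,-15],"angular":[0,0,0],"grip":-0.6},{"slide":[0,0,0],"angular":[0,0,0],"grip":-0.6}]'
python3 - <<'E'
from h import *
go(.688,-.030,.13,-2)
E
```

```text
clock: 10.02
tool_pos: [0.4967, -0.1671, 0.0801]
tcp_rot: [0.998, 0.062, -0.0, -0.001]
force: [-0.0, 1.7, -5.4]
opening: 0.0359
grasp_force: 60.7
clock: 10.35
tool_pos: [0.4978, -0.1726, 0.1333]
tcp_rot: [0.998, 0.06, 0.002, 0.001]
force: [-0.3, 0.7, -4.3]
opening: 0.0354
grasp_force: 61.7
turn -13.53 units; slide x 149.1 y 185.1 z 3.3; tilt 0.24 q7 -0.60 t 10.3
```

```bash
python3 -m inch '[{"slide":[0,0,0],"angular":[0,0,-1.127],"grip":-0.6},{"slide":[0,0,0],"angular":[0,0,-1.127],"grip":-0.6},{"slide":[0,0,0],"angular":[0,0,-1.127],"grip":-0.6},{"slide":[0,0,0],"angular":[0,0,-1.127],"grip":-0.6},{"slide":[0,0,0],"angular":[0,0,-1.127],"grip":-0.6},{"slide":[0,0,0],"angular":[0,0,-1.127],"grip":-0.6}]'
python3 -m inch '[{"slide":[0,0,0],"angular":[0,0,-1.127],"grip":-0.6},{"slide":[0,0,0],"angular":[0,0,-1.127],"grip":-0.6},{"slide":[0,0,0],"angular":[0,0,-1.127],"grip":-0.6},{"slide":[0,0,0],"angular":[0,0,-1.127],"grip":-0.6},{"slide":[0,0,0],"angular":[0,0,-1.127],"grip":-0.6},{"slide":[0,0,0],"angular":[0,0,-1.127],"grip":-0.6}]'
python3 -m inch '[{"slide":[21.3,26.4,0],"angular":[0,0,0],"grip":-0.6},{"slide":[21.3,26.4,0],"angular":[0,0,0],"grip":-0.6},{"slide":[21.3,26.4,0],"angular":[0,0,0],"grip":-0.6},{"slide":[21.3,26.4,0],"angular":[0,0,0],"grip":-0.6},{"slide":[21.3,26.4,0],"angular":[0,0,0],"grip":-0.6},{"slide":[21.3,26.4,0],"angular":[0,0,0],"grip":-0.6},{"slide":[21.3,26.4,0],"angular":[0,0,0],"grip":-0.6},{"slide":[0,0,0],"angular":[0,0,0],"grip":-0.6}]'
python3 - <<'E'
from h import *
go(.688,-.030,.045,-2)
E
```

```text
clock: 10.85
tool_pos: [0.4968, -0.172, 0.13]
tcp_rot: [0.914, 0.405, -0.0, 0.0]
force: [-0.4, 0.7, -5.1]
opening: 0.0357
grasp_force: 61.7
clock: 11.35
tool_pos: [0.4967, -0.172, 0.13]
tcp_rot: [0.718, 0.697, -0.0, 0.0]
force: [-0.2, 0.3, -5.8]
opening: 0.036
grasp_force: 61.7
clock: 12.02
tool_pos: [0.6902, -0.0237, 0.1292]
tcp_rot: [0.718, 0.696, 0.002, -0.0]
force: [-0.8, 1.2, -5.5]
opening: 0.0358
grasp_force: 62.3
turn 0.04 units; slide x -6.4 y -2.0 z 84.2; tilt 0.20 q7 0.06 t 12.0
```

```bash
python3 -m inch '[{"slide":[-6,-2,20],"angular":[0,0,0],"grip":-0.6},{"slide":[0,0,30],"angular":[0,0,0],"grip":-0.6},{"slide":[0,0,22],"angular":[0,0,0],"grip":-0.6},{"slide":[0,0,11],"angular":[0,0,0],"grip":-0.6},{"slide":[0,0,5],"angular":[0,0,0],"grip":-0.6},{"slide":[0,0,0],"angular":[0,0,0],"grip":-0.6}]'
python3 -m inch '[{"slide":[0,0,0],"angular":[0,0,0],"grip":0.15},{"slide":[0,0,0],"angular":[0,0,0],"grip":0.15},{"slide":[0,0,0],"angular":[0,0,0],"grip":0.15},{"slide":[0,0,0],"angular":[0,0,0],"grip":0.15},{"slide":[0,0,-20],"angular":[0,0,0],"grip":0.15},{"slide":[0,0,-40],"angular":[0,0,0],"grip":0.4},{"slide":[0,0,-40],"angular":[0,0,0],"grip":0.4},{"slide":[0,0,-40],"angular":[0,0,0],"grip":0.4}]'
python3 -m inch '[{"slide":[0,0,-10],"angular":[0,0,0],"grip":0.4},{"slide":[0,0,0],"angular":[0,0,0],"grip":0.4}]'
python3 - <<'E'
from h import *
p,d,I=grab("wrist","w7")
go(.508,-.2725,.2,96.5)
E
```

```text
clock: 12.52
tool_pos: [0.6843, -0.035, 0.0416]
tcp_rot: [0.719, 0.695, -0.0, -0.0]
force: [-0.0, -0.2, -4.3]
opening: 0.0357
grasp_force: 62.3
clock: 13.18
tool_pos: [0.6844, -0.0346, 0.1844]
tcp_rot: [0.719, 0.695, 0.0, 0.0]
force: [0.6, 0.4, -0.1]
opening: 0.06
grasp_force: 0.0
clock: 13.35
tool_pos: [0.6859, -0.0348, 0.1964]
tcp_rot: [0.719, 0.695, 0.002, 0.002]
force: [0.4, -0.9, -0.0]
opening: 0.0594
grasp_force: 0.0
turn 13.59 units; slide x -202.9 y 216.3 z -6.1; tilt 0.17 q7 0.06 t 13.4
```

View pics/w7.png

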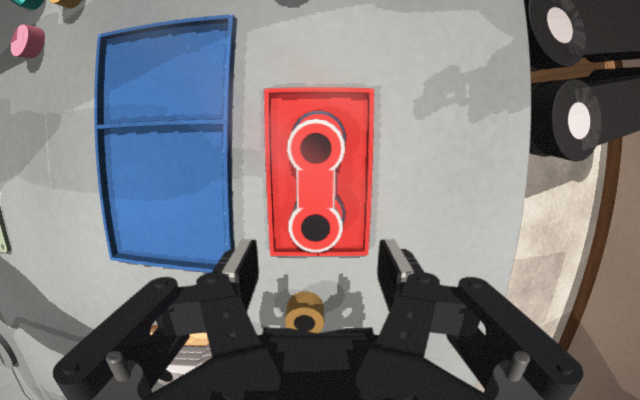

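```bash
python3 -m inch '[{"slide":[0,0,0],"angular":[0,0,1.132],"grip":0.4},{"slide":[0,0,0],"angular":[0,0,1.132],"grip":0.4},{"slide":[0,0,0],"angular":[0,0,1.132],"grip":0.4},{"slide":[0,0,0],"angular":[0,0,1.132],"grip":0.4},{"slide":[0,0,0],"angular":[0,0,1.132],"grip":0.4},{"slide":[0,0,0],"angular":[0,0,1.132],"grip":0.4}]'
python3 -m inch '[{"slide":[0,0,0],"angular":[0,0,1.132],"grip":0.4},{"slide":[0,0,0],"angular":[0,0,1.132],"grip":0.4},{"slide":[0,0,0],"angular":[0,0,1.132],"grip":0.4},{"slide":[0,0,0],"angular":[0,0,1.132],"grip":0.4},{"slide":[0,0,0],"angular":[0,0,1.132],"grip":0.4},{"slide":[0,0,0],"angular":[0,0,1.132],"grip":0.4}]'
python3 -m inch '[{"slide":[-25.4,27,0],"angular":[0,0,0],"grip":0.4},{"slide":[-25.4,27,0],"angular":[0,0,0],"grip":0.4},{"slide":[-25.4,27,0],"angular":[0,0,0],"grip":0.4},{"slide":[-25.4,27,0],"angular":[0,0,0],"grip":0.4},{"slide":[-25.4,27,0],"angular":[0,0,0],"grip":0.4},{"slide":[-25.4,27,0],"angular":[0,0,0],"grip":0.4},{"slide":[-25.4,27,0],"angular":[0,0,0],"grip":0.4},{"slide":[-25.4,27,0],"angular":[0,0,0],"grip":0.4}]'
python3 -m inch '[{"slide":[0,0,0],"angular":[0,0,0],"grip":0.4},{"slide":[0,0,0],"angular":[0,0,0],"grip":0.4}]'
python3 - <<'E'
from h import *
p,d,I=grab("wrist","w8")
m=cv2.inRange(p,(0,0,0),(60,60,60)); 
for q in blobs(m,200)[:9]:
    print(cen(q),cv2.contourArea(q),w("wrist",cen(q),.060,I))
go(.508,-.2725,.0655,96.5)
E
```

```text
clock: 13.9
tool_pos: [0.6842, -0.0346, 0.1909]
tcp_rot: [0.917, 0.398, -0.001, -0.0]
force: [-0.2, -0.2, 0.3]
opening: 0.0599
grasp_force: 0.0
clock: 14.4
tool_pos: [0.6842, -0.0346, 0.191]
tcp_rot: [0.999, 0.054, -0.001, 0.0]
force: [-0.3, 0.4, -0.6]
opening: 0.0599
grasp_force: 0.0
clock: 15.07
tool_pos: [0.5056, -0.2732, 0.1913]
tcp_rot: [0.998, 0.057, -0.001, -0.0]
force: [0.8, -1.1, 0.8]
opening: 0.06
grasp_force: 0.0
clock: 15.23
tool_pos: [0.5058, -0.2738, 0.1916]
tcp_rot: [0.998, 0.055, -0.001, 0.0]
force: [0.7, 0.9, 0.0]
opening: 0.0599
grasp_force: 0.0
[317.86094636 346.4424043 ] 49234.0 [ 0.33626633 -0.29239582]
[ 90.88479698 176.57374882] 882.5 [ 0.50036793 -0.03611958]
[ 30.1137905  153.07786988] 663.5 [0.52106153 0.07357605]
[316.896875  235.3921875] 640.0 [ 0.4684606 -0.2767244]
[479.01618376 165.85121378] 638.5 [ 0.55076201 -0.41924747]
[  8.95013599 385.30009066] 551.5 [-0.07724424  0.45933898]
[186.45608974 179.83653846] 520.0 [ 0.50707964 -0.15318129]
[16.09510991 50.49528937] 371.5 [0.65011888 0.11676941]
[ 11.43089431 274.73089431] 205.0 [0.32983183 0.18324878]
turn -0.01 units; slide x 1.1 y 0.3 z 126.0; tilt 0.05 q7 -0.63 t 15.3
```

View pics/w8.png

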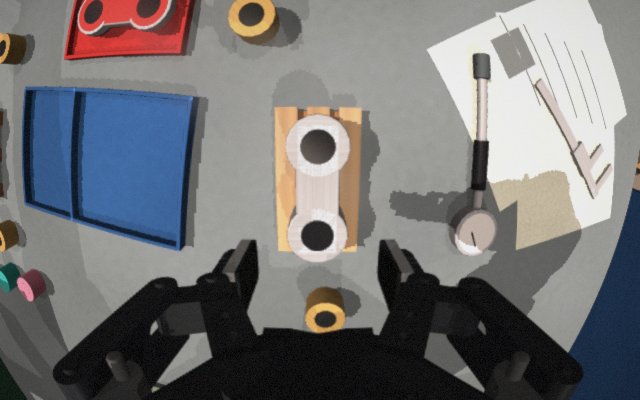

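```bash
python3 -m inch '[{"slide":[1,0,40],"angular":[0,0,0],"grip":0.4},{"slide":[0,0,38],"angular":[0,0,0],"grip":0.4},{"slide":[0,0,30],"angular":[0,0,0],"grip":0.4},{"slide":[0,0,18],"angular":[0,0,0],"grip":0.4},{"slide":[0,0,0],"angular":[0,0,0],"grip":0.4},{"slide":[0,0,0],"angular":[0,0,0],"grip":0.4}]'
python3 -m inch '[{"slide":[0,0,0],"angular":[0,0,0],"grip":-0.6},{"slide":[0,0,0],"angular":[0,0,0],"grip":-0.6},{"slide":[0,0,0],"angular":[0,0,0],"grip":-0.6},{"slide":[0,0,0],"angular":[0,0,0],"grip":-0.6}]'
python3 - <<'E'
from h import *
go(.508,-.2725,.0655,96.5)
E
```

```text
clock: 15.78
tool_pos: [0.5084, -0.2713, 0.0658]
tcp_rot: [0.998, 0.057, -0.001, -0.0]
force: [0.0, -0.6, 1.4]
opening: 0.06
grasp_force: 0.0
clock: 16.12
tool_pos: [0.509, -0.2721, 0.0679]
tcp_rot: [0.998, 0.057, 0.001, 0.0]
force: [-1.6, 1.6, 11.1]
opening: 0.0361
grasp_force: 59.0
turn 0.01 units; slide x -1.0 y 0.2 z 2.4; tilt 0.13 q7 -0.55 t 16.1
```

```bash
python3 -m inch '[{"slide":[0,0,-1],"angular":[0,0,0],"grip":-0.6},{"slide":[0,-5,0],"angular":[0,0,0],"grip":-0.6},{"slide":[0,-10,0],"angular":[0,0,0],"grip":-0.6},{"slide":[0,-15,0],"angular":[0,0,0],"grip":-0.6},{"slide":[0,-20,0],"angular":[0,0,0],"grip":-0.6},{"slide":[0,-25,0],"angular":[0,0,0],"grip":-0.6},{"slide":[0,-20,0],"angular":[0,0,0],"grip":-0.6},{"slide":[0,-5,0],"angular":[0,0,0],"grip":-0.6}]'
python3 -m inch '[{"slide":[0,0,-10],"angular":[0,0,0],"grip":-0.6},{"slide":[0,0,-15],"angular":[0,0,0],"grip":-0.6},{"slide":[0,0,-10],"angular":[0,0,0],"grip":-0.6},{"slide":[0,0,0],"angular":[0,0,0],"grip":-0.6}]'
python3 - <<'E'
from h import *
go(.4995,-.081,.027,85.4)
p,d,I=grab("wrist")
b=rng(p,(95,110,40),(125,255,255)); b[:,400:]=0
c=blobs(b,2000)[0]; W=wpoly("wrist",c,.018,I).astype(np.float32)*1000
print(cv2.minAreaRect(W))
p,d,I=grab("top")
b=rng(p,(100,110,50),(120,255,255)); b[:,450:]=0
for c in blobs(b,500): print(cv2.minAreaRect(wpoly("top",c,.018,I).astype(np.float32)*1000))
E
```

```text
clock: 16.78
tool_pos: [0.4966, -0.1685, 0.0672]
tcp_rot: [0.998, 0.059, -0.0, -0.001]
force: [0.0, 1.4, -4.0]
opening: 0.0354
grasp_force: 60.6
clock: 17.12
tool_pos: [0.4975, -0.1737, 0.1043]
tcp_rot: [0.998, 0.057, 0.001, 0.001]
force: [0.8, 0.9, -4.2]
opening: 0.0357
grasp_force: 61.0
turn 1.85 units; slide x -5.5 y -92.6 z 77.3; tilt 0.18 q7 -0.65 t 17.1
((509.47381591796875, 9.8583984375), (284.44671630859375, 172.11468505859375), 85.41769409179688)
((514.3780517578125, 112.13819885253906), (76.93814849853516, 169.3440399169922), 84.1388931274414)
```

```bash
python3 -m inch '[{"slide":[0,0,0],"angular":[0,0,0.925],"grip":-0.6},{"slide":[0,0,0],"angular":[0,0,0.925],"grip":-0.6},{"slide":[-2.3,-31,0],"angular":[0,0,0],"grip":-0.6},{"slide":[-2.3,-31,0],"angular":[0,0,0],"grip":-0.6},{"slide":[-2.3,-30,0],"angular":[0,0,0],"grip":-0.6},{"slide":[0,0,0],"angular":[0,0,0],"grip":-0.6}]'
python3 - <<'E'
from h import *
go(.501,-.0815,.027,85.4)
E
```

```text
clock: 17.72
tool_pos: [0.4971, -0.0746, 0.1011]
tcp_rot: [0.999, -0.037, -0.001, -0.002]
force: [-0.6, 2.6, -4.5]
opening: 0.0354
grasp_force: 61.5
turn 0.06 units; slide x 4.5 y 6.6 z 74.1; tilt 0.25 q7 -0.88 t 17.7
```

```bash
python3 -m inch '[{"slide":[-3,6,0],"angular":[0,0,0],"grip":-0.6},{"slide":[0,0,25],"angular":[0,0,0],"grip":-0.6},{"slide":[0,0,25],"angular":[0,0,0],"grip":-0.6},{"slide":[0,0,15],"angular":[0,0,0],"grip":-0.6},{"slide":[0,0,0],"angular":[0,0,0],"grip":-0.6}]'
python3 - <<'E'
from h import *
go(.501,-.0815,.027,85.4)
E
```

```text
clock: 18.13
tool_pos: [0.4924, -0.0874, 0.0345]
tcp_rot: [0.999, -0.041, -0.002, -0.0]
force: [-0.2, -0.4, -4.0]
opening: 0.0356
grasp_force: 61.6
turn -0.01 units; slide x 8.1 y -6.6 z 7.5; tilt 0.22 q7 -0.80 t 18.1
```

```bash
python3 -m inch '[{"slide":[4,-3,0],"angular":[0,0,0],"grip":-0.6},{"slide":[4,-3,0],"angular":[0,0,0],"grip":-0.6},{"slide":[0,0,4],"angular":[0,0,0],"grip":-0.6},{"slide":[0,0,3],"angular":[0,0,0],"grip":-0.6},{"slide":[0,0,0],"angular":[0,0,0],"grip":-0.6}]'
python3 -m inch '[{"slide":[0,0,0],"angular":[0,0,0],"grip":0.15},{"slide":[0,0,0],"angular":[0,0,0],"grip":0.15},{"slide":[0,0,0],"angular":[0,0,0],"grip":0.15},{"slide":[0,0,0],"angular":[0,0,0],"grip":0.15},{"slide":[0,0,-20],"angular":[0,0,0],"grip":0.15},{"slide":[0,0,-40],"angular":[0,0,0],"grip":0.4},{"slide":[0,0,-40],"angular":[0,0,0],"grip":0.4},{"slide":[0,0,-40],"angular":[0,0,0],"grip":0.4}]'
python3 -m inch '[{"slide":[0,0,-30],"angular":[0,0,0],"grip":0.4},{"slide":[0,0,0],"angular":[0,0,0],"grip":0.4}]'
python3 - <<'E'
from h import *
p,d,I=grab("wrist")
b=rng(p,(95,110,40),(125,255,255)); b[:,450:]=0
c=blobs(b,2000)[0]; print(cv2.minAreaRect(wpoly("wrist",c,.018,I).astype(np.float32)*1000))
m=cv2.inRange(p,(0,0,0),(60,60,60))
for q in blobs(m,150)[:9]: print(cen(q),cv2.contourArea(q),w("wrist",cen(q),.018,I))
cv2.imwrite("pics/w9.png",p[:,:,::-1])
go(.509,.2855,.19,82.6)
E
```

```text
clock: 18.55
tool_pos: [0.5022, -0.0809, 0.0299]
tcp_rot: [0.999, -0.04, -0.0, 0.0]
force: [1.0, -0.9, -4.4]
opening: 0.0355
grasp_force: 61.5
clock: 19.22
tool_pos: [0.5017, -0.0811, 0.172]
tcp_rot: [0.999, -0.04, -0.0, 0.0]
force: [1.5, 0.7, -0.6]
opening: 0.06
grasp_force: 0.0
clock: 19.38
tool_pos: [0.5037, -0.0815, 0.2052]
tcp_rot: [0.999, -0.04, 0.003, 0.0]
force: [0.8, 0.2, 0.9]
opening: 0.06
grasp_force: 0.0
((509.56304931640625, 11.2916259765625), (282.9784240722656, 172.20953369140625), 85.4764633178711)
[317.89583953 347.51886337] 53808.0 [ 0.28375941 -0.06396559]
[ 56.46457327 202.26623725] 1863.0 [0.51123222 0.28666645]
[137.60663396 195.8605466 ] 713.5 [0.50740974 0.13280328]
[298.32442068   9.72228164] 467.5 [ 0.68716432 -0.07591035]
[316.73746651 221.78492155] 435.5 [ 0.4612881  -0.07674307]
[494.3980344  134.83210483] 407.0 [ 0.54573492 -0.28560397]
[  3.27380952 157.48440066] 406.0 [0.59514071 0.41471801]
[497.85319054 207.61133423] 373.5 [ 0.45873247 -0.29478671]
[ 80.08333333 195.9545045 ] 370.0 [0.51573174 0.23198505]
turn 0.47 units; slide x -41.4 y -364.2 z 12.6; tilt 0.25 q7 -0.99 t 19.4
```

View pics/w9.png

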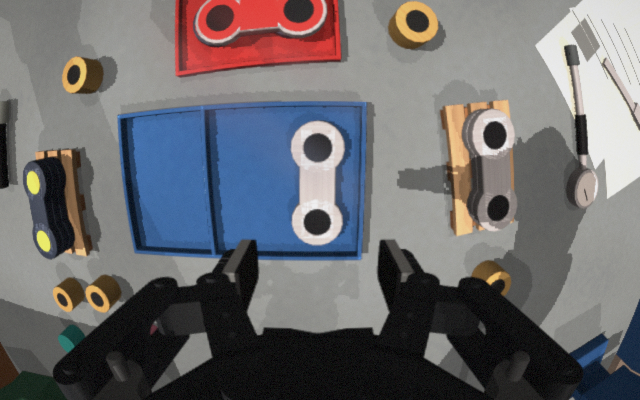

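```bash
python3 -m inch '[{"slide":[0,0,0],"angular":[0,0,0.47],"grip":0.4},{"slide":[-4.1,-36.4,1],"angular":[0,0,0],"grip":0.4},{"slide":[-4.1,-36.4,1],"angular":[0,0,0],"grip":0.4},{"slide":[-4.1,-36.4,1],"angular":[0,0,0],"grip":0.4},{"slide":[-4.1,-36.4,1],"angular":[0,0,0],"grip":0.4},{"slide":[-4.1,-36.4,1],"angular":[0,0,0],"grip":0.4},{"slide":[-4.1,-36.4,1],"angular":[0,0,0],"grip":0.4},{"slide":[-4.1,-36.4,1],"angular":[0,0,0],"grip":0.4}]'
python3 -m inch '[{"slide":[-4.1,-36.4,1],"angular":[0,0,0],"grip":0.4},{"slide":[-4.1,-36.4,1],"angular":[0,0,0],"grip":0.4},{"slide":[-4.1,-36.4,1],"angular":[0,0,0],"grip":0.4},{"slide":[0,0,0],"angular":[0,0,0],"grip":0.4},{"slide":[0,0,0],"angular":[0,0,0],"grip":0.4}]'
python3 - <<'E'
from h import *
p,d,I=grab("wrist")
m=rng(p,(20,120,90),(38,255,255))
P=[]
for c in blobs(m,60): print(cen(c),cv2.contourArea(c),w("wrist",cen(c),.060,I),"@.036",w("wrist",cen(c),.036,I))
go(.509,.2855,.0655,82.6)
E
```

```text
clock: 20.1
tool_pos: [0.5061, 0.1773, 0.1923]
tcp_rot: [0.998, -0.065, -0.001, 0.0]
force: [0.8, -0.4, 0.8]
opening: 0.0597
grasp_force: 0.0
clock: 20.52
tool_pos: [0.5078, 0.2867, 0.1887]
tcp_rot: [0.998, -0.063, -0.001, 0.0]
force: [-0.0, -0.9, 0.8]
opening: 0.0598
grasp_force: 0.0
[318.20833333 236.49521073] 696.0 [0.47047924 0.29135764] @.036 [0.46076122 0.29250301]
[403.32035398  16.10088496] 282.5 [0.65489015 0.19557819] @.036 [0.66243485 0.18775765]
[364.80377035 312.00428449] 194.5 [0.38131603 0.25499173] @.036 [0.36325144 0.2527329 ]
[284.33618234 314.01234568] 175.5 [0.38958685 0.33603207] @.036 [0.3722965  0.34135941]
[634.07843137  41.87745098] 102.0 [ 0.66364112 -0.146801  ] @.036 [ 0.67200499 -0.18667167]
turn 0.00 units; slide x 0.7 y -0.5 z 123.7; tilt 0.09 q7 -1.69 t 20.6
```

```bash
python3 -m inch '[{"slide":[1,0,40],"angular":[0,0,0],"grip":0.4},{"slide":[0,0,38],"angular":[0,0,0],"grip":0.4},{"slide":[0,0,28],"angular":[0,0,0],"grip":0.4},{"slide":[0,0,17],"angular":[0,0,0],"grip":0.4},{"slide":[0,0,0],"angular":[0,0,0],"grip":0.4},{"slide":[0,0,0],"angular":[0,0,0],"grip":0.4}]'
python3 -m inch '[{"slide":[0,0,0],"angular":[0,0,0],"grip":-0.6},{"slide":[0,0,0],"angular":[0,0,0],"grip":-0.6},{"slide":[0,0,0],"angular":[0,0,0],"grip":-0.6},{"slide":[0,0,0],"angular":[0,0,0],"grip":-0.6}]'
python3 - <<'E'
from h import *
go(.5095,.286,.0655,82.5)
E
```

```text
clock: 21.07
tool_pos: [0.5098, 0.2838, 0.0672]
tcp_rot: [0.998, -0.065, -0.0, 0.001]
force: [0.5, 0.2, 1.1]
opening: 0.0598
grasp_force: 0.0
clock: 21.4
tool_pos: [0.5102, 0.2851, 0.0689]
tcp_rot: [0.998, -0.065, 0.001, -0.0]
force: [-2.8, -2.1, 12.9]
opening: 0.0356
grasp_force: 58.7
turn 0.01 units; slide x -0.8 y -0.8 z 3.4; tilt 0.12 q7 -1.58 t 21.4
```

Slide toward −y (tool +y), then lift and plan to the bay target (0.507, −0.0055).

```bash
python3 -m inch '[{"slide":[0,0,-1],"angular":[0,0,0],"grip":-0.6},{"slide":[0,5,0],"angular":[0,0,0],"grip":-0.6},{"slide":[0,10,0],"angular":[0,0,0],"grip":-0.6},{"slide":[0,15,0],"angular":[0,0,0],"grip":-0.6},{"slide":[0,20,0],"angular":[0,0,0],"grip":-0.6},{"slide":[0,25,0],"angular":[0,0,0],"grip":-0.6},{"slide":[0,20,0],"angular":[0,0,0],"grip":-0.6},{"slide":[0,5,0],"angular":[0,0,0],"grip":-0.6}]'
python3 -m inch '[{"slide":[0,0,-10],"angular":[0,0,0],"grip":-0.6},{"slide":[0,0,-15],"angular":[0,0,0],"grip":-0.6},{"slide":[0,0,-10],"angular":[0,0,-0.47],"grip":-0.6},{"slide":[0,0,0],"angular":[0,0,0],"grip":-0.6}]'
python3 - <<'E'
from h import *
go(.507,-.0055,.027,85.4)
E
```

```text
clock: 22.07
tool_pos: [0.4965, 0.1823, 0.0687]
tcp_rot: [0.998, -0.066, 0.0, 0.001]
force: [0.0, -1.0, -3.4]
opening: 0.0357
grasp_force: 60.6
clock: 22.4
tool_pos: [0.4973, 0.187, 0.1053]
tcp_rot: [0.999, -0.038, 0.001, -0.001]
force: [-0.4, 0.4, -4.5]
opening: 0.0351
grasp_force: 61.1
turn 0.04 units; slide x 25.1 y 191.1 z 78.3; tilt 0.16 q7 -1.35 t 22.4
```

```bash
python3 -m inch '[{"slide":[4,31.5,0],"angular":[0,0,0],"grip":-0.6},{"slide":[4,31.5,0],"angular":[0,0,0],"grip":-0.6},{"slide":[4,31.5,0],"angular":[0,0,0],"grip":-0.6},{"slide":[4,31.5,0],"angular":[0,0,0],"grip":-0.6},{"slide":[4,31.5,0],"angular":[0,0,0],"grip":-0.6},{"slide":[4,31.5,0],"angular":[0,0,0],"grip":-0.6},{"slide":[0,0,0],"angular":[0,0,0],"grip":-0.6},{"slide":[0,0,0],"angular":[0,0,0],"grip":-0.6}]'
python3 - <<'E'
from h import *
go(.507,-.0055,.027,85.4)
E
```

```text
clock: 23.07
tool_pos: [0.5056, -0.0054, 0.1031]
tcp_rot: [0.999, -0.042, 0.0, 0.0]
force: [-0.4, 2.2, -5.1]
opening: 0.0353
grasp_force: 61.6
turn -0.03 units; slide x 1.4 y 0.0 z 76.1; tilt 0.02 q7 -1.01 t 23.1
```

```bash
python3 -m inch '[{"slide":[1,0,30],"angular":[0,0,0],"grip":-0.6},{"slide":[0,0,25],"angular":[0,0,0],"grip":-0.6},{"slide":[0,0,13],"angular":[0,0,0],"grip":-0.6},{"slide":[0,0,7],"angular":[0,0,0],"grip":-0.6},{"slide":[0,0,0],"angular":[0,0,0],"grip":-0.6}]'
python3 -m inch '[{"slide":[0,0,0],"angular":[0,0,0],"grip":0.15},{"slide":[0,0,0],"angular":[0,0,0],"grip":0.15},{"slide":[0,0,0],"angular":[0,0,0],"grip":0.15},{"slide":[0,0,0],"angular":[0,0,0],"grip":0.15},{"slide":[0,0,-20],"angular":[0,0,0],"grip":0.15},{"slide":[0,0,-40],"angular":[0,0,0],"grip":0.8},{"slide":[0,0,-40],"angular":[0,0,0],"grip":0.8},{"slide":[0,0,-40],"angular":[0,0,0],"grip":0.8}]'
python3 -m inch '[{"slide":[0,0,-30],"angular":[0,0,0],"grip":0.8},{"slide":[0,0,0],"angular":[0,0,0],"grip":0.8}]'
cat > rl.py <<'E'
from h import *
def rollers(n):
    p,d,I=grab(n); m=rng(p,(12,80,70),(30,255,255)); out=[]
    dd=cv2.medianBlur(d,3)
    for c in blobs(m,25):
        x,y,ww,hh=cv2.boundingRect(c); W=wpoly(n,c,.036,I)*1000
        (cx,cy),(a,b),_=cv2.minAreaRect(W.astype(np.float32))
        if 30<min(a,b) and max(a,b)<75: out.append((np.round(cen(c)),np.round([cx,cy]),np.round([a,b])))
    return out
if __name__=="__main__":
    for n in ("wrist","top"):
        for o in rollers(n): print(n,*o)
E
python3 rl.py; python3 - <<'E'
from h import *
p,d,I=grab("wrist","w10")
E
```

```text
clock: 23.48
tool_pos: [0.5064, -0.0033, 0.0272]
tcp_rot: [0.999, -0.04, -0.0, -0.0]
force: [1.0, 0.5, -4.3]
opening: 0.0358
grasp_force: 68.7
clock: 24.15
tool_pos: [0.5059, -0.0044, 0.1701]
tcp_rot: [0.999, -0.04, -0.0, 0.0]
force: [0.1, 0.7, 0.3]
opening: 0.0769
grasp_force: 0.0
clock: 24.32
tool_pos: [0.5079, -0.0046, 0.2033]
tcp_rot: [0.999, -0.04, 0.003, -0.0]
force: [-0.6, -0.7, 0.2]
opening: 0.0767
grasp_force: 0.0
wrist [478.  33.] [ 660. -184.] [45. 63.]
wrist [127.  63.] [664. 189.] [65. 45.]
wrist [ 76. 177.] [548. 290.] [30. 31.]
wrist [ 85. 239.] [466. 301.] [30. 30.]
top [408. 231.] [ 355. -297.] [45. 45.]
top [358. 141.] [ 661. -191.] [44. 50.]
```

View pics/w10.png

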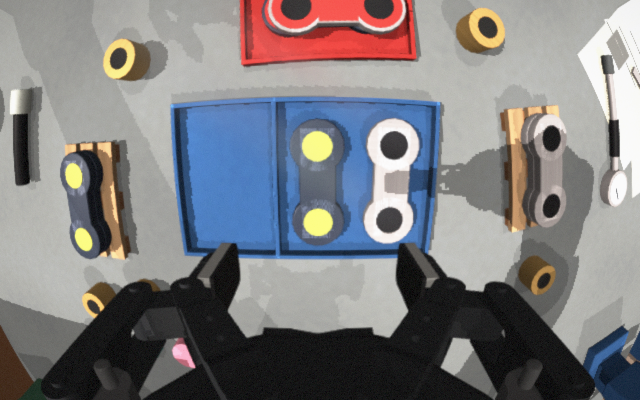

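```bash
python3 -m inch '[{"slide":[0,0,0],"angular":[0,0,-1.15],"grip":0.6},{"slide":[0,0,0],"angular":[0,0,-1.15],"grip":0.6},{"slide":[0,0,0],"angular":[0,0,-1.15],"grip":0.6},{"slide":[0,0,0],"angular":[0,0,-1.15],"grip":0.6},{"slide":[0,0,0],"angular":[0,0,-1.15],"grip":0.6},{"slide":[0,0,0],"angular":[0,0,-1.15],"grip":0.6},{"slide":[0,0,0],"angular":[0,0,-1.15],"grip":0.6}]'
python3 -m inch '[{"slide":[0,0,0],"angular":[0,0,-1.15],"grip":0.6},{"slide":[0,0,0],"angular":[0,0,-1.15],"grip":0.6},{"slide":[0,0,0],"angular":[0,0,-1.15],"grip":0.6},{"slide":[0,0,0],"angular":[0,0,-1.15],"grip":0.6},{"slide":[0,0,0],"angular":[0,0,-1.15],"grip":0.6},{"slide":[0,0,0],"angular":[0,0,-1.15],"grip":0.6},{"slide":[0,0,0],"angular":[0,0,0],"grip":0.6}]'
python3 - <<'E'
from h import *
print(yawy()); go(.662,.190,.19,-4.6)
E
```

```text
clock: 25.05
tool_pos: [0.5061, -0.0043, 0.1971]
tcp_rot: [0.927, 0.375, -0.001, -0.0]
force: [0.7, -0.7, -0.3]
opening: 0.0685
grasp_force: 0.0
clock: 25.63
tool_pos: [0.5061, -0.0045, 0.1972]
tcp_rot: [0.735, 0.678, -0.0, -0.001]
force: [-0.0, -0.0, -0.8]
opening: 0.0685
grasp_force: 0.0
-4.555802528640959
turn 0.01 units; slide x 206.4 y 139.8 z 7.2; tilt 0.10 q7 -0.01 t 25.6
```

```bash
python3 -m inch '[{"slide":[29.5,20,1],"angular":[0,0,0],"grip":0.55},{"slide":[29.5,20,1],"angular":[0,0,0],"grip":0.55},{"slide":[29.5,20,1],"angular":[0,0,0],"grip":0.55},{"slide":[29.5,20,1],"angular":[0,0,0],"grip":0.55},{"slide":[29.5,20,1],"angular":[0,0,0],"grip":0.55},{"slide":[29.5,20,1],"angular":[0,0,0],"grip":0.55},{"slide":[29.5,20,1],"angular":[0,0,0],"grip":0.55},{"slide":[0,0,0],"angular":[0,0,0],"grip":0.55}]'
cat > rw.py <<'E'
from h import *
import sys
# nearest roller to a guess (mm), via its dark bore on the top face; also ring top circle
gx,gy=map(float,sys.argv[1:3])
p,d,I=grab("wrist")
m=rng(p,(12,80,60),(30,255,255))
c,h=cv2.findContours(m,cv2.RETR_CCOMP,cv2.CHAIN_APPROX_NONE)
for q,hh in zip(c,h[0]):
    A=cv2.contourArea(q)
    if A<60: continue
    e=w("wrist",cen(q),.036,I)*1000
    if np.hypot(*(e-[gx,gy]))<80: print("hole" if hh[3]>=0 else "outer",cen(q).round(),A,e.round(1), cv2.minEnclosingCircle((wpoly("wrist",q,.036,I)*1000).astype(np.float32)))
go(gx/1000,gy/1000,.036,-4.6)
E
python3 rw.py 662 190
```

```text
clock: 26.3
tool_pos: [0.6652, 0.1958, 0.1889]
tcp_rot: [0.736, 0.677, 0.001, -0.001]
force: [-1.6, 0.2, -1.2]
opening: 0.066
grasp_force: 0.0
outer [321. 184.] 1886.5 [669.  201.9] ((668.953369140625, 201.95388793945312), 24.503591537475586)
hole [321. 186.] 519.0 [669.  200.1] ((669.1371459960938, 199.8553466796875), 12.64216423034668)
turn -0.05 units; slide x -2.7 y -1.6 z 152.7; tilt 0.11 q7 -0.31 t 26.4
```

```bash
python3 - <<'E'
from h import *
print(get_state()["tool_pos"]); go(.669,.2005,.036,-4.6)
E
```

```text
[0.66380702 0.1925425  0.1887367 ]
turn -0.05 units; slide x 8.3 y 4.5 z 152.7; tilt 0.11 q7 -0.31 t 26.4
```

```bash
python3 -m inch '[{"slide":[8.3,4.5,30],"angular":[0,0,0],"grip":0.55},{"slide":[0,0,40],"angular":[0,0,0],"grip":0.55},{"slide":[0,0,40],"angular":[0,0,0],"grip":0.55},{"slide":[0,0,28],"angular":[0,0,0],"grip":0.55},{"slide":[0,0,14],"angular":[0,0,0],"grip":0.55},{"slide":[0,0,0],"angular":[0,0,0],"grip":0.55},{"slide":[0,0,0],"angular":[0,0,0],"grip":-0.3},{"slide":[0,0,0],"angular":[0,0,0],"grip":-0.3}]'
python3 -m inch '[{"slide":[0,0,0],"angular":[0,0,0],"grip":-0.3},{"slide":[0,0,0],"angular":[0,0,0],"grip":-0.3},{"slide":[0,0,-25],"angular":[0,0,0],"grip":-0.3},{"slide":[0,0,-35],"angular":[0,0,0],"grip":-0.3},{"slide":[0,0,-15],"angular":[0,0,0],"grip":-0.3},{"slide":[0,0,0],"angular":[0,0,0],"grip":-0.3}]'
python3 - <<'E'
from h import *
go(.556,.119,.042,-4.6)
E
```

```text
clock: 27.02
tool_pos: [0.6697, 0.1973, 0.0413]
tcp_rot: [0.737, 0.676, 0.001, 0.001]
force: [-6.4, -3.0, 29.2]
opening: 0.0439
grasp_force: 52.6
clock: 27.52
tool_pos: [0.6706, 0.1978, 0.1195]
tcp_rot: [0.737, 0.676, 0.003, 0.002]
force: [0.9, 0.1, -3.0]
opening: 0.0425
grasp_force: 62.1
turn -0.05 units; slide x -87.7 y -107.9 z 77.5; tilt 0.41 q7 -0.31 t 27.5
```

```bash
python3 -m inch '[{"slide":[-22,-27,0],"angular":[0,0,0],"grip":-0.3},{"slide":[-22,-27,0],"angular":[0,0,0],"grip":-0.3},{"slide":[-22,-27,0],"angular":[0,0,0],"grip":-0.3},{"slide":[-22,-27,0],"angular":[0,0,0],"grip":-0.3},{"slide":[0,0,0],"angular":[0,0,0],"grip":-0.3},{"slide":[0,0,0],"angular":[0,0,0],"grip":-0.3}]'
python3 - <<'E'
from h import *
go(.556,.119,.048,-4.6)
E
```

```text
clock: 28.02
tool_pos: [0.555, 0.1193, 0.1146]
tcp_rot: [0.737, 0.676, -0.0, -0.0]
force: [0.9, 0.7, -2.9]
opening: 0.0429
grasp_force: 62.3
turn -0.06 units; slide x -0.3 y 1.0 z 66.6; tilt 0.03 q7 -0.20 t 28.0
```

```bash
python3 -m inch '[{"slide":[0,1,30],"angular":[0,0,0],"grip":-0.3},{"slide":[0,0,22],"angular":[0,0,0],"grip":-0.3},{"slide":[0,0,10],"angular":[0,0,0],"grip":-0.3},{"slide":[0,0,4],"angular":[0,0,0],"grip":-0.3},{"slide":[0,0,0],"angular":[0,0,0],"grip":-0.3},{"slide":[0,0,0],"angular":[0,0,0],"grip":0.3},{"slide":[0,0,0],"angular":[0,0,0],"grip":0.3},{"slide":[0,0,0],"angular":[0,0,0],"grip":0.3}]'
python3 -m inch '[{"slide":[0,0,-15],"angular":[0,0,0],"grip":0.3},{"slide":[0,0,-35],"angular":[0,0,0],"grip":0.3},{"slide":[0,0,-40],"angular":[0,0,0],"grip":0.55},{"slide":[0,0,-40],"angular":[0,0,0],"grip":0.55},{"slide":[0,0,-10],"angular":[0,0,0],"grip":0.55},{"slide":[0,0,0],"angular":[0,0,0],"grip":0.55}]'
python3 rw.py 556 119; python3 - <<'E'
from h import *
go(.363,.250,.19,-4.6)
E
```

```text
clock: 28.68
tool_pos: [0.5574, 0.1204, 0.0491]
tcp_rot: [0.737, 0.676, 0.001, 0.0]
force: [-0.2, 0.2, -0.3]
opening: 0.0555
grasp_force: 0.0
clock: 29.18
tool_pos: [0.5581, 0.1205, 0.1919]
tcp_rot: [0.737, 0.676, 0.003, 0.001]
force: [0.3, -0.4, 1.0]
opening: 0.0665
grasp_force: 0.0
outer [315. 186.] 1845.0 [557.3 124. ] ((557.5471801757812, 123.85017395019531), 24.438575744628906)
hole [316. 188.] 517.0 [557.2 122.3] ((557.2796020507812, 122.22030639648438), 12.81911563873291)
turn -0.05 units; slide x -1.5 y -1.3 z 153.8; tilt 0.18 q7 -0.21 t 29.2
turn -0.05 units; slide x 113.6 y -204.2 z -0.2; tilt 0.18 q7 -0.21 t 29.2
```

```bash
python3 -m inch '[{"slide":[19,-34,0],"angular":[0,0,0],"grip":0.55},{"slide":[19,-34,0],"angular":[0,0,0],"grip":0.55},{"slide":[19,-34,0],"angular":[0,0,0],"grip":0.55},{"slide":[19,-34,0],"angular":[0,0,0],"grip":0.55},{"slide":[19,-34,0],"angular":[0,0,0],"grip":0.55},{"slide":[19,-34,0],"angular":[0,0,0],"grip":0.55},{"slide":[0,0,0],"angular":[0,0,0],"grip":0.55},{"slide":[0,0,0],"angular":[0,0,0],"grip":0.55}]'
python3 rw.py 363 250
```

```text
clock: 29.9
tool_pos: [0.3618, 0.2523, 0.1876]
tcp_rot: [0.735, 0.678, -0.001, -0.0]
force: [0.9, -0.4, 0.3]
opening: 0.0665
grasp_force: 0.0
outer [327. 195.] 1908.0 [370.1 247.3] ((370.7322082519531, 247.2352294921875), 25.315080642700195)
hole [327. 197.] 497.0 [370.3 244.8] ((370.43084716796875, 244.54214477539062), 12.546112060546875)
turn -0.04 units; slide x -1.3 y 0.0 z 151.7; tilt 0.04 q7 -0.52 t 29.9
```

```bash
python3 -m inch '[{"slide":[-5.7,7.8,30],"angular":[0,0,0],"grip":0.55},{"slide":[0,0,40],"angular":[0,0,0],"grip":0.55},{"slide":[0,0,40],"angular":[0,0,0],"grip":0.55},{"slide":[0,0,28],"angular":[0,0,0],"grip":0.55},{"slide":[0,0,12],"angular":[0,0,0],"grip":0.55},{"slide":[0,0,0],"angular":[0,0,0],"grip":0.55},{"slide":[0,0,0],"angular":[0,0,0],"grip":-0.3},{"slide":[0,0,0],"angular":[0,0,0],"grip":-0.3}]'
python3 -m inch '[{"slide":[0,0,0],"angular":[0,0,0],"grip":-0.3},{"slide":[0,0,0],"angular":[0,0,0],"grip":-0.3},{"slide":[0,0,-25],"angular":[0,0,0],"grip":-0.3},{"slide":[0,0,-35],"angular":[0,0,0],"grip":-0.3},{"slide":[0,0,-15],"angular":[0,0,0],"grip":-0.3},{"slide":[0,0,0],"angular":[0,0,0],"grip":-0.3},{"slide":[0,0,0],"angular":[0,0,0],"grip":-0.3}]'
python3 - <<'E'
from h import *
go(.480,.123,.049,-4.6)
E
```

```text
clock: 30.62
tool_pos: [0.3713, 0.2444, 0.0389]
tcp_rot: [0.737, 0.676, 0.0, 0.0]
force: [-0.9, -7.7, 41.7]
opening: 0.0436
grasp_force: 56.9
clock: 31.2
tool_pos: [0.3709, 0.2452, 0.1138]
tcp_rot: [0.737, 0.676, 0.001, 0.0]
force: [-0.1, 0.7, -4.0]
opening: 0.0431
grasp_force: 63.0
turn -0.05 units; slide x -113.1 y 118.5 z 64.8; tilt 0.13 q7 -0.46 t 31.2
```

```bash
python3 -m inch '[{"slide":[-22.6,23.7,0],"angular":[0,0,0],"grip":-0.3},{"slide":[-22.6,23.7,0],"angular":[0,0,0],"grip":-0.3},{"slide":[-22.6,23.7,0],"angular":[0,0,0],"grip":-0.3},{"slide":[-22.6,23.7,0],"angular":[0,0,0],"grip":-0.3},{"slide":[-22.6,23.7,0],"angular":[0,0,0],"grip":-0.3},{"slide":[0,0,0],"angular":[0,0,0],"grip":-0.3},{"slide":[0,0,0],"angular":[0,0,0],"grip":-0.3}]'
python3 - <<'E'
from h import *
go(.480,.124,.048,-4.6)
E
```

```text
clock: 31.78
tool_pos: [0.4794, 0.1206, 0.1119]
tcp_rot: [0.738, 0.675, -0.001, -0.0]
force: [-1.2, 0.7, -3.0]
opening: 0.0433
grasp_force: 63.0
turn -0.08 units; slide x 3.4 y 0.4 z 63.9; tilt 0.07 q7 -0.25 t 31.8
```

```bash
python3 -m inch '[{"slide":[2.5,0,30],"angular":[0,0,0],"grip":-0.3},{"slide":[0,0,20],"angular":[0,0,0],"grip":-0.3},{"slide":[0,0,10],"angular":[0,0,0],"grip":-0.3},{"slide":[0,0,5],"angular":[0,0,0],"grip":-0.3},{"slide":[0,0,0],"angular":[0,0,0],"grip":-0.3},{"slide":[0,0,0],"angular":[0,0,0],"grip":0.3},{"slide":[0,0,0],"angular":[0,0,0],"grip":0.3},{"slide":[0,0,0],"angular":[0,0,0],"grip":0.3}]'
python3 -m inch '[{"slide":[0,0,-15],"angular":[0,0,0],"grip":0.3},{"slide":[0,0,-35],"angular":[0,0,0],"grip":0.3},{"slide":[0,0,-40],"angular":[0,0,0],"grip":0.55},{"slide":[0,0,-40],"angular":[0,0,0],"grip":0.55},{"slide":[0,0,-10],"angular":[0,0,0],"grip":0.55},{"slide":[0,0,0],"angular":[0,0,0],"grip":0.55}]'
python3 rw.py 480 124; python3 - <<'E'
from h import *
go(.366,.330,.19,-4.6)
E
```

```text
clock: 32.45
tool_pos: [0.4796, 0.1248, 0.0489]
tcp_rot: [0.737, 0.676, 0.001, 0.0]
force: [-0.1, 0.7, -0.4]
opening: 0.0554
grasp_force: 0.0
clock: 32.95
tool_pos: [0.4803, 0.125, 0.1916]
tcp_rot: [0.737, 0.676, 0.003, 0.001]
force: [-0.0, -0.1, 0.1]
opening: 0.0661
grasp_force: 0.0
outer [315. 189.] 1863.5 [479.  126.3] ((479.3102111816406, 126.1549072265625), 24.739749908447266)
hole [315. 191.] 505.0 [478.8 124.2] ((478.7994689941406, 124.00276184082031), 12.594232559204102)
outer [394. 183.] 1860.0 [554.9 125.1] ((555.2098999023438, 125.16571044921875), 26.653676986694336)
hole [397. 186.] 450.0 [557.9 122.1] ((558.2816162109375, 121.7402114868164), 12.545812606811523)
turn -0.05 units; slide x -0.8 y 0.4 z 153.7; tilt 0.18 q7 -0.26 t 33.0
turn -0.05 units; slide x 195.4 y -129.8 z -0.3; tilt 0.18 q7 -0.26 t 33.0
```

```bash
python3 -m inch '[{"slide":[32.6,-21.6,0],"angular":[0,0,0],"grip":0.55},{"slide":[32.6,-21.6,0],"angular":[0,0,0],"grip":0.55},{"slide":[32.6,-21.6,0],"angular":[0,0,0],"grip":0.55},{"slide":[32.6,-21.6,0],"angular":[0,0,0],"grip":0.55},{"slide":[32.6,-21.6,0],"angular":[0,0,0],"grip":0.55},{"slide":[32.6,-21.6,0],"angular":[0,0,0],"grip":0.55},{"slide":[0,0,0],"angular":[0,0,0],"grip":0.55},{"slide":[0,0,0],"angular":[0,0,0],"grip":0.55}]'
python3 rw.py 363 330
```

```text
clock: 33.67
tool_pos: [0.3653, 0.3319, 0.1871]
tcp_rot: [0.735, 0.678, -0.001, -0.0]
force: [0.5, -1.0, -0.7]
opening: 0.0663
grasp_force: 0.0
outer [314. 189.] 1921.5 [362.2 333.4] ((363.3841247558594, 332.9718933105469), 25.082441329956055)
hole [314. 191.] 505.5 [362.  331.3] ((361.88226318359375, 331.1098937988281), 12.430768013000488)
turn -0.04 units; slide x -0.7 y -3.3 z 151.3; tilt 0.08 q7 -0.66 t 33.7
```

```bash
python3 -m inch '[{"slide":[0.5,-4,30],"angular":[0,0,0],"grip":0.55},{"slide":[0,0,40],"angular":[0,0,0],"grip":0.55},{"slide":[0,0,40],"angular":[0,0,0],"grip":0.55},{"slide":[0,0,26],"angular":[0,0,0],"grip":0.55},{"slide":[0,0,12],"angular":[0,0,0],"grip":0.55},{"slide":[0,0,0],"angular":[0,0,0],"grip":0.55},{"slide":[0,0,0],"angular":[0,0,0],"grip":-0.3},{"slide":[0,0,0],"angular":[0,0,0],"grip":-0.3}]'
python3 -m inch '[{"slide":[0,0,0],"angular":[0,0,0],"grip":-0.3},{"slide":[0,0,0],"angular":[0,0,0],"grip":-0.3},{"slide":[0,0,-25],"angular":[0,0,0],"grip":-0.3},{"slide":[0,0,-35],"angular":[0,0,0],"grip":-0.3},{"slide":[0,0,-15],"angular":[0,0,0],"grip":-0.3},{"slide":[0,0,0],"angular":[0,0,0],"grip":-0.3},{"slide":[0,0,0],"angular":[0,0,0],"grip":-0.3}]'
python3 - <<'E'
from h import *
go(.476,.0705,.048,-4.6)
E
```

```text
clock: 34.38
tool_pos: [0.3635, 0.331, 0.041]
tcp_rot: [0.737, 0.676, 0.0, 0.0]
force: [-0.8, -8.6, 41.5]
opening: 0.0436
grasp_force: 53.6
clock: 34.97
tool_pos: [0.3631, 0.3317, 0.1159]
tcp_rot: [0.737, 0.676, 0.001, -0.0]
force: [-0.3, 0.0, -3.5]
opening: 0.0426
grasp_force: 62.6
turn -0.05 units; slide x -251.3 y 133.5 z 67.9; tilt 0.13 q7 -0.63 t 35.0
```

```bash
python3 -m inch '[{"slide":[-31.4,16.7,0],"angular":[0,0,0],"grip":-0.3},{"slide":[-31.4,16.7,0],"angular":[0,0,0],"grip":-0.3},{"slide":[-31.4,16.7,0],"angular":[0,0,0],"grip":-0.3},{"slide":[-31.4,16.7,0],"angular":[0,0,0],"grip":-0.3},{"slide":[-31.4,16.7,0],"angular":[0,0,0],"grip":-0.3},{"slide":[-31.4,16.7,0],"angular":[0,0,0],"grip":-0.3},{"slide":[-31.4,16.7,0],"angular":[0,0,0],"grip":-0.3},{"slide":[-31.4,16.7,0],"angular":[0,0,0],"grip":-0.3}]'
python3 -m inch '[{"slide":[0,0,0],"angular":[0,0,0],"grip":-0.3},{"slide":[0,0,0],"angular":[0,0,0],"grip":-0.3}]'
python3 - <<'E'
from h import *
go(.476,.0705,.048,-4.6)
E
```

```text
clock: 35.63
tool_pos: [0.4746, 0.0679, 0.1141]
tcp_rot: [0.737, 0.676, -0.001, -0.0]
force: [0.7, 0.7, -2.9]
opening: 0.0428
grasp_force: 62.5
clock: 35.8
tool_pos: [0.4746, 0.0678, 0.1141]
tcp_rot: [0.738, 0.675, -0.001, -0.0]
force: [0.1, 1.6, -3.6]
opening: 0.0428
grasp_force: 62.5
turn -0.08 units; slide x 2.8 y 1.2 z 66.1; tilt 0.07 q7 -0.22 t 35.8
```

```bash
python3 -m inch '[{"slide":[2,1,30],"angular":[0,0,0],"grip":-0.3},{"slide":[0,0,21],"angular":[0,0,0],"grip":-0.3},{"slide":[0,0,10],"angular":[0,0,0],"grip":-0.3},{"slide":[0,0,5],"angular":[0,0,0],"grip":-0.3},{"slide":[0,0,0],"angular":[0,0,0],"grip":-0.3},{"slide":[0,0,0],"angular":[0,0,0],"grip":0.3},{"slide":[0,0,0],"angular":[0,0,0],"grip":0.3},{"slide":[0,0,0],"angular":[0,0,0],"grip":0.3}]'
python3 -m inch '[{"slide":[0,0,-15],"angular":[0,0,0],"grip":0.3},{"slide":[0,0,-35],"angular":[0,0,0],"grip":0.3},{"slide":[0,0,-40],"angular":[0,0,0],"grip":0.55},{"slide":[0,0,-40],"angular":[0,0,0],"grip":0.55},{"slide":[0,0,-10],"angular":[0,0,0],"grip":0.55},{"slide":[0,0,0],"angular":[0,0,0],"grip":0.55}]'
python3 rw.py 480 80; python3 - <<'E'
from h import *
go(.662,-.190,.19,-4.6)
E
```

```text
clock: 36.47
tool_pos: [0.4761, 0.0718, 0.0499]
tcp_rot: [0.737, 0.676, 0.001, 0.0]
force: [-0.9, 0.5, -0.3]
opening: 0.0553
grasp_force: 0.0
clock: 36.97
tool_pos: [0.4768, 0.0718, 0.1925]
tcp_rot: [0.737, 0.676, 0.003, 0.001]
force: [-0.1, -0.3, 0.1]
opening: 0.0662
grasp_force: 0.0
outer [311. 251.] 532.5 [466.2   8.8] ((466.0871887207031, 8.631156921386719), 14.546104431152344)
outer [315. 188.] 1842.0 [475.6  73.1] ((475.49493408203125, 73.27368927001953), 24.77121925354004)
hole [315. 190.] 491.0 [475.5  71.4] ((475.5331726074219, 71.1988754272461), 12.585113525390625)
outer [314. 133.] 1871.5 [478.9 124.7] ((478.7018127441406, 124.65938568115234), 23.051862716674805)
hole [314. 133.] 539.0 [478.8 124.5] ((478.943115234375, 124.40316009521484), 12.520513534545898)
turn -0.05 units; slide x 8.5 y 3.1 z 154.7; tilt 0.19 q7 -0.23 t 37.0
turn -0.05 units; slide x -246.0 y 206.2 z 0.7; tilt 0.19 q7 -0.23 t 37.0
```

```bash
python3 -m inch '[{"slide":[-30.7,25.8,0],"angular":[0,0,0],"grip":0.55},{"slide":[-30.7,25.8,0],"angular":[0,0,0],"grip":0.55},{"slide":[-30.7,25.8,0],"angular":[0,0,0],"grip":0.55},{"slide":[-30.7,25.8,0],"angular":[0,0,0],"grip":0.55},{"slide":[-30.7,25.8,0],"angular":[0,0,0],"grip":0.55},{"slide":[-30.7,25.8,0],"angular":[0,0,0],"grip":0.55},{"slide":[-30.7,25.8,0],"angular":[0,0,0],"grip":0.55},{"slide":[-30.7,25.8,0],"angular":[0,0,0],"grip":0.55}]'
python3 -m inch '[{"slide":[0,0,0],"angular":[0,0,0],"grip":0.55},{"slide":[0,0,0],"angular":[0,0,0],"grip":0.55}]'
python3 rw.py 662 -190
```

```text
clock: 37.68
tool_pos: [0.6606, -0.1923, 0.188]
tcp_rot: [0.737, 0.676, -0.0, -0.001]
force: [0.8, 0.2, 0.5]
opening: 0.0661
grasp_force: 0.0
clock: 37.85
tool_pos: [0.6601, -0.1922, 0.1869]
tcp_rot: [0.737, 0.675, -0.001, -0.001]
force: [-0.2, 0.3, -0.3]
opening: 0.0663
grasp_force: 0.0
outer [324. 188.] 1918.0 [ 665.9 -190.5] ((665.6812133789062, -190.59278869628906), 24.825674057006836)
hole [324. 191.] 509.5 [ 665.9 -192.7] ((665.927490234375, -192.789794921875), 12.390356063842773)
turn -0.05 units; slide x 0.6 y 2.2 z 151.3; tilt 0.14 q7 0.16 t 37.9
```

```bash
python3 -m inch '[{"slide":[-1.6,6,30],"angular":[0,0,0],"grip":0.55},{"slide":[0,0,40],"angular":[0,0,0],"grip":0.55},{"slide":[0,0,40],"angular":[0,0,0],"grip":0.55},{"slide":[0,0,26],"angular":[0,0,0],"grip":0.55},{"slide":[0,0,12],"angular":[0,0,0],"grip":0.55},{"slide":[0,0,0],"angular":[0,0,0],"grip":0.55},{"slide":[0,0,0],"angular":[0,0,0],"grip":-0.3},{"slide":[0,0,0],"angular":[0,0,0],"grip":-0.3}]'
python3 -m inch '[{"slide":[0,0,0],"angular":[0,0,0],"grip":-0.3},{"slide":[0,0,0],"angular":[0,0,0],"grip":-0.3},{"slide":[0,0,-25],"angular":[0,0,0],"grip":-0.3},{"slide":[0,0,-35],"angular":[0,0,0],"grip":-0.3},{"slide":[0,0,-15],"angular":[0,0,0],"grip":-0.3},{"slide":[0,0,0],"angular":[0,0,0],"grip":-0.3},{"slide":[0,0,0],"angular":[0,0,0],"grip":-0.3}]'
python3 - <<'E'
from h import *
go(.5515,.067,.048,-4.6)
E
```

```text
clock: 38.57
tool_pos: [0.6671, -0.1925, 0.0434]
tcp_rot: [0.737, 0.676, 0.001, 0.001]
force: [-5.5, 3.7, 29.2]
opening: 0.0436
grasp_force: 46.9
clock: 39.15
tool_pos: [0.6666, -0.1926, 0.1178]
tcp_rot: [0.737, 0.676, 0.001, 0.001]
force: [-0.8, 0.8, -4.0]
opening: 0.0424
grasp_force: 61.7
turn -0.05 units; slide x 249.5 y -135.6 z 69.8; tilt 0.14 q7 0.16 t 39.1
```

```bash
python3 -m inch '[{"slide":[31.2,-17,0],"angular":[0,0,0],"grip":-0.3},{"slide":[31.2,-17,0],"angular":[0,0,0],"grip":-0.3},{"slide":[31.2,-17,0],"angular":[0,0,0],"grip":-0.3},{"slide":[31.2,-17,0],"angular":[0,0,0],"grip":-0.3},{"slide":[31.2,-17,0],"angular":[0,0,0],"grip":-0.3},{"slide":[31.2,-17,0],"angular":[0,0,0],"grip":-0.3},{"slide":[31.2,-17,0],"angular":[0,0,0],"grip":-0.3},{"slide":[31.2,-17,0],"angular":[0,0,0],"grip":-0.3}]'
python3 -m inch '[{"slide":[0,0,0],"angular":[0,0,0],"grip":-0.3},{"slide":[0,0,0],"angular":[0,0,0],"grip":-0.3}]'
python3 - <<'E'
from h import *
go(.5515,.067,.048,-4.6)
E
```

```text
clock: 39.82
tool_pos: [0.5506, 0.069, 0.1156]
tcp_rot: [0.737, 0.676, -0.0, -0.0]
force: [1.1, 0.1, -2.6]
opening: 0.0425
grasp_force: 62.0
clock: 39.98
tool_pos: [0.5511, 0.0696, 0.1156]
tcp_rot: [0.736, 0.677, -0.0, -0.001]
force: [1.0, -2.0, -3.1]
opening: 0.0422
grasp_force: 62.0
turn -0.02 units; slide x -2.5 y 0.6 z 67.6; tilt 0.07 q7 -0.19 t 40.0
```

```bash
python3 -m inch '[{"slide":[-2,0,30],"angular":[0,0,0],"grip":-0.3},{"slide":[0,0,21],"angular":[0,0,0],"grip":-0.3},{"slide":[0,0,9],"angular":[0,0,0],"grip":-0.3},{"slide":[0,0,5],"angular":[0,0,0],"grip":-0.3},{"slide":[0,0,0],"angular":[0,0,0],"grip":-0.3},{"slide":[0,0,0],"angular":[0,0,0],"grip":0.3},{"slide":[0,0,0],"angular":[0,0,0],"grip":0.3},{"slide":[0,0,0],"angular":[0,0,0],"grip":0.3}]'
python3 -m inch '[{"slide":[0,0,-15],"angular":[0,0,0],"grip":0.3},{"slide":[0,0,-35],"angular":[0,0,0],"grip":0.3},{"slide":[0,0,-40],"angular":[0,0,0],"grip":0.55},{"slide":[0,0,-40],"angular":[0,0,0],"grip":0.55},{"slide":[0,0,-40],"angular":[0,0,0],"grip":0.55},{"slide":[0,0,-40],"angular":[0,0,0],"grip":0.55},{"slide":[0,0,0],"angular":[0,0,0],"grip":0.55},{"slide":[0,0,0],"angular":[0,0,0],"grip":0.55}]'
python3 rw.py 515 95; python3 - <<'E'
from h import *
p,d,I=grab("wrist","w11"); grab("scene","s11")
c=rng(p,(12,80,60),(30,255,255))
E
```

```text
clock: 40.65
tool_pos: [0.5523, 0.0657, 0.052]
tcp_rot: [0.737, 0.676, 0.001, 0.0]
force: [0.2, -0.3, -0.2]
opening: 0.0559
grasp_force: 0.0
clock: 41.32
tool_pos: [0.5523, 0.0658, 0.2635]
tcp_rot: [0.737, 0.676, 0.002, 0.001]
force: [0.4, -0.5, -1.1]
opening: 0.0661
grasp_force: 0.0
outer [316. 176.] 1198.5 [551.5  65.7] ((551.259033203125, 65.76354217529297), 24.492212295532227)
hole [316. 177.] 326.5 [551.5  64. ] ((551.6703491210938, 63.91676330566406), 12.595345497131348)
outer [253. 175.] 1200.0 [477.4  73.2] ((477.86126708984375, 72.7234878540039), 25.72404670715332)
hole [251. 177.] 293.0 [474.8  71.5] ((474.634033203125, 71.17894744873047), 12.418725967407227)
outer [250. 131.] 1185.5 [479.9 124.9] ((479.8501281738281, 125.28097534179688), 24.256010055541992)
hole [248. 132.] 338.5 [478.  124.6] ((477.7382507324219, 124.60211181640625), 12.931558609008789)
outer [317. 126.] 1195.5 [557.1 122.8] ((557.1956176757812, 122.70304870605469), 23.086267471313477)
hole [317. 126.] 337.0 [557.1 122.7] ((556.8954467773438, 122.73922729492188), 12.446819305419922)
turn -0.05 units; slide x 26.2 y -39.0 z 225.8; tilt 0.08 q7 -0.20 t 41.4
```

View pics/w11.png

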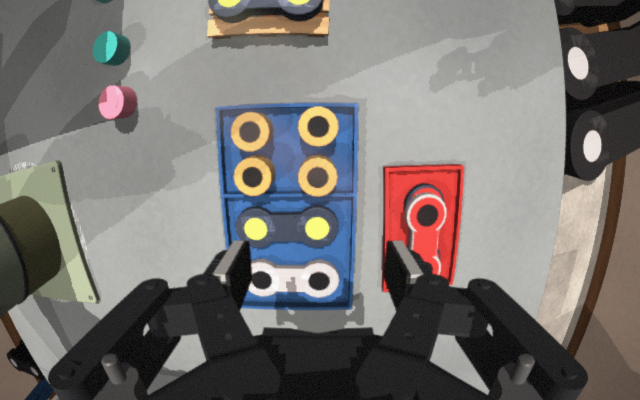

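View pics/s11.png

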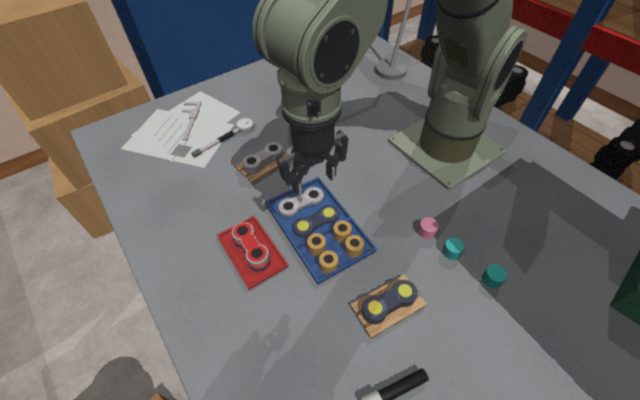

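```bash
python3 - <<'E'
from h import *
p,d,I=grab("wrist"); K=I["mtx"]
for n,u in dict(rejA=(427,231),rejB=(414,215),rejC=(430,245),rollA=(317,112),rollC=(250,118),rollD=(252,165),rollB=(317,164),outer=(287,228),inner=(290,279)).items():
    o,r=ray("wrist",u,I); t=np.hypot((u[0]-K[0,2])/K[0,0],(u[1]-K[1,2])/K[1,1])
    print(n,(o+r*d[u[1],u[0]]/np.cos(t)).round(3))
red=[c for c in blobs(cv2.inRange(p,(0,0,0),(60,60,60)),60)]
for c in red:
    e=w("wrist",cen(c),.032,I)
    if .6<e[0]<.78 and abs(e[1])<.13: print("plug",e.round(3))
for c in blobs(rng(p,(22,120,110),(38,255,255)),60): print("yel",cen(c).round(),w("wrist",cen(c),.046,I).round(3))
E
```

```text
rejA [ 0.685 -0.018  0.032]
rejB [0.667 0.006 0.032]
rejC [ 0.69  -0.038  0.032]
rollA [0.557 0.139 0.04 ]
rollC [0.481 0.14  0.039]
rollD [0.477 0.086 0.04 ]
rollB [0.552 0.08  0.038]
outer [ 0.506 -0.002  0.017]
inner [ 0.501 -0.077  0.018]
plug [0.686 0.004]
yel [319. 126.] [0.558 0.123]
yel [318. 228.] [0.546 0.005]
yel [256. 228.] [0.472 0.01 ]
yel [253. 185.] [0.477 0.063]
yel [229.   2.] [0.468 0.281]
```

```bash
python3 -c "
from workcell import ctrl
print(ctrl.sign_off())"
```

```text
the job is handed in; nothing more can be done
None
```

The job is handed in: both rejects lie flat in the red tray, one outer and one inner plate are in the plate bay, four rollers stand in the roller bay, and the spare roller is still on the bench; my last depth check agreed, but sign-off returned no verdict.

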